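# Repack the contact kit of a battery meter

## Task

Put the battery meter's contact kit away: first press every white bracket that lies on the table fully home in a foam cutout of its own shape, flush with the foam. Then pick up the scoop cup, pour all its nuts into the tray's metal well, and set the empty cup back upright in the middle of its rubber mat. Leave the battery cell and the screwdriver alone.

Things in the scene. Friction and masses are not known exactly. Their poses are not given: they have to be found in the camera images.
- bracket_l1: white plastic bracket, 60 to 125 g. Base 14 mm thick, L in plan: bar 60 x 18 mm (x -30..30, y -9..9), leg at its +x end (x 12..30, y 9..39). Upright flange to grip on the middle of the bar: 30 mm along x, 10 mm thick along y, 14 to 48 mm above the underside. Origin: underside, middle of the bar; z up, x along the bar. May be absent.
- bracket_l2: white plastic bracket, 60 to 125 g. Base 14 mm thick, L in plan: bar 60 x 18 mm (x -30..30, y -9..9), leg at its +x end (x 12..30, y 9..39). Upright flange to grip on the middle of the bar: 30 mm along x, 10 mm thick along y, 14 to 48 mm above the underside. Origin: underside, middle of the bar; z up, x along the bar. May be absent.
- bracket_t1: white plastic bracket, 60 to 125 g. Base 14 mm thick, T in plan: bar 60 x 18 mm (x -30..30, y -9..9), stem at its middle (x -9..9, y 9..35). Upright flange to grip on the middle of the bar: 30 mm along x, 10 mm thick along y, 14 to 48 mm above the underside. Origin: underside, middle of the bar; z up, x along the bar. May be absent.
- bracket_t2: white plastic bracket, 60 to 125 g. Base 14 mm thick, T in plan: bar 60 x 18 mm (x -30..30, y -9..9), stem at its middle (x -9..9, y 9..35). Upright flange to grip on the middle of the bar: 30 mm along x, 10 mm thick along y, 14 to 48 mm above the underside. Origin: underside, middle of the bar; z up, x along the bar. May be absent.
- bracket_x1: white plastic bracket, 60 to 125 g. Base 14 mm thick, cross in plan: bar 60 x 18 mm (x -30..30, y -9..9), short stem to either side (x -9..9, y -21..21). Upright flange to grip on the middle of the bar: 30 mm along x, 10 mm thick along y, 14 to 48 mm above the underside. Origin: underside, middle of the bar; z up, x along the bar. May be absent.
- bracket_x2: white plastic bracket, 60 to 125 g. Base 14 mm thick, cross in plan: bar 60 x 18 mm (x -30..30, y -9..9), short stem to either side (x -9..9, y -21..21). Upright flange to grip on the middle of the bar: 30 mm along x, 10 mm thick along y, 14 to 48 mm above the underside. Origin: underside, middle of the bar; z up, x along the bar. May be absent.
- slot_l1 (a point): L-shaped foam cutout, 14 mm deep, the outline of a L bracket (either of the two fits) with 3 mm of play all round. Point: on its floor, where the bracket's origin belongs. A bracket fits with its x and y along the tray's
- slot_l2 (a point): L-shaped foam cutout, 14 mm deep, the outline of a L bracket (either of the two fits) with 3 mm of play all round. Point: on its floor, where the bracket's origin belongs. A bracket fits with its x and y along the tray's
- slot_t1 (a point): T-shaped foam cutout, 14 mm deep, the outline of a T bracket (either of the two fits) with 3 mm of play all round. Point: on its floor, where the bracket's origin belongs. A bracket fits with its x and y along the tray's
- slot_t2 (a point): T-shaped foam cutout, 14 mm deep, the outline of a T bracket (either of the two fits) with 3 mm of play all round. Point: on its floor, where the bracket's origin belongs. A bracket fits with its x and y along the tray's
- slot_x1 (a point): cross-shaped foam cutout, 14 mm deep, the outline of a cross bracket (either of the two fits) with 3 mm of play all round. Point: on its floor, where the bracket's origin belongs. A bracket fits with its x and y along the tray's, or half a turn from it
- slot_x2 (a point): cross-shaped foam cutout, 14 mm deep, the outline of a cross bracket (either of the two fits) with 3 mm of play all round. Point: on its floor, where the bracket's origin belongs. A bracket fits with its x and y along the tray's, or half a turn from it
- tray: fixed kit tray: dark foam 190 (x) x 204 mm (y), top 24 mm above the table, six cutouts with yellow floors, an open metal well at its -y end. Sloping foam lips at both ends of each cutout's bar stop a bracket laid in about 10 mm above the floor; a push of about 6 N (10 at most) sends it home, flush, and the lips hold it. Origin: centre of the foam's underside, z up; may be yawed
- well (a point): centre of the inner floor of the tray's open well, which is 5 mm above the table; inside 110 mm (tray x) x 100 mm (tray y), walls 5 mm thick, rim 50 mm above the table
- cup: loose white scoop cup, 120 g, with the nuts in it. Inner floor x -31..31, 50 mm wide, 3 mm up; walls 36 mm high; ramp at 30 degrees from x 31 to the lip at x 86; 56 mm wide (y). Upright handle plate behind: x -64..-34, 10 mm thick along y, 8 to 60 mm up. Origin: underside, middle of the floor; z up, x to the lip. Tipped about y the nuts start at 60 to 80 degrees; 85 to 95 empties it
- cup_lip (a point): middle of the cup's pouring lip, 36 mm above the underside and 86 mm before the cup's origin
- mat: fixed black rubber mat 180 x 90 mm, 2 mm thick, on which the cup stands at the start; origin: centre of its underside, x along its length
- nut1: square steel nut 16 x 16 x 11 mm, 15 g; origin: centre of its underside. Lies in the cup at the start; may be absent
- nut2: square steel nut 16 x 16 x 11 mm, 15 g; origin: centre of its underside. Lies in the cup at the start; may be absent
- nut3: square steel nut 16 x 16 x 11 mm, 15 g; origin: centre of its underside. Lies in the cup at the start; may be absent
- nut4: square steel nut 16 x 16 x 11 mm, 15 g; origin: centre of its underside. Lies in the cup at the start; may be absent
- nut5: square steel nut 16 x 16 x 11 mm, 15 g; origin: centre of its underside. Lies in the cup at the start; may be absent
- cell: blue battery cell standing on end, 21 mm across, 68 mm tall; a bystander; origin: centre of its underside
- driver: screwdriver lying on the table; a bystander
There are look-alikes about, which are no part of the job. What is shaped like the bracket_x1 but yellow is not meant.

How it is judged:
By the outcome, as a careful person would: the job done as asked, in the order asked, and still so for the second after the job is handed in, with the robot touching nothing.
Of bracket_l1, bracket_l2, bracket_t1, bracket_t2, bracket_x1, bracket_x2 only 4 to 6 are there at a start; the rules pass over those that are not, and their reading is None.
Of nut1, nut2, nut3, nut4, nut5 only 3 to 5 are there at a start; the rules pass over those that are not, and their reading is None.
At some moment in a run one of bracket_l1, bracket_l2, bracket_t1, bracket_t2, bracket_x1, bracket_x2 may be knocked a few centimetres aside while the robot is not near it.
It also fails if it takes over 210 s, if anything falls off the work surface, if the arm or the gripper's body presses on something with over 40 N, if the wrist force passes 120 N, or if a joint passes its speed limit or range.

## Robot

A 6-joint arm with a two-finger parallel gripper is mounted at the origin on the work surface. World frame = base frame: x ahead of the robot, y to its left, z up, the work surface at z = 0. Lengths are in mm, angles in rad, forces in N, time in s.
With the tool pointing down it reaches from about 275 to 1000 mm from the base axis. Payload 8.4 kg.
Tool frame: the origin (TCP) lies midway between the tips of the shut fingers; the grasp point (between the pads) lies 19 mm behind it; z points along the fingers, y is the direction in which the jaws open and shut (so a half turn about z gives the same grasp; the last joint's range is limited). The gripper opens to 85 mm and grips with 20 to 120 N. Pads are 22 mm wide; open, the fingers measure 114 mm over their backs; the gripper's body (76 mm by 85 mm) begins 54 mm behind the grasp point. The pads swing forward as they close: fully open they stand 13 mm farther back than shut.
Start: joints at [-1.165, 0.353, 1.633, -0, 1.155, -0.002], TCP at [247.868, -573.75, 195.981] pointing down, gripper open.
Joint ranges: [-2.63, 2.63], [-0.92, 2.1], [0.06, 2.66], [-1.3, 4.44], [0, 2.69], [-3.02, 3.02]. Speed limits (rad/s): [2.22, 2.22, 2.79, 3.14, 3.14, 3.14].

## Interface

Orientations are given as [roll, pitch, yaw] about the fixed x, y, z axes, in that order (R = Rz(yaw) Ry(pitch) Rx(roll)).
In Python, from rig import * gives the robot as it stands.
- The arm moves only by the tool play_rows, never from a script. Its argument "moves" is a list of rows, each a list of 3 entries, a list of its own where there are three numbers: the shift along the tool's x, y, z in m, then the turn, a rotation vector about the tool's x, y, z in rad, then the opening in per cent of the stroke, from 0 (shut) to 100 (fully open). In form: [[[x, y, z], [rx, ry, rz], fingers], ...]. A call has 1 to 20 rows; each row shifts and turns the commanded pose from where the row before left it, along the tool's axes as they then stand; what a row does not reach is not made up. A row lasts 1/10 s, in which the tool goes at most 50 mm and 8.59 degrees, less where a joint would pass 70% of its speed; a pose out of reach is approached as far as the arm can. A call is refused whole if a number of a shift passes 0.05 or a number of a turn 0.15, either way. A call with a gripper value outside its range is refused whole. The fingers move at their own pace and stop on an object; "squeeze" is the grip in N (left out, the last holds). Time passes only in rows, so rows that do not move let the fingers close. It gives the time, the measured TCP pose, the force and the opening at its end, in the units of the state.
- sense(): the state, without advancing time (a new reading comes with each control period).
- grab_frame(name): name is "scene" or "top" or "wrist"; returns a dict with "pixels" (420x560x3 uint8, red, green, blue), "intrinsics" (3x3 intrinsics, pixels), "distortion" ([k1, k2, p1, p2, k3] as OpenCV has them; the pictures are not rectified), "R" (3x3) and "t" (3): a world point X has camera coordinates R X + t. Camera axes: x right, y down, z forward; pixel columns grow to the right and rows downward; lengths in mm; the calibration is good to about 2 mm. A picture is of the moment at which its call begins. There is no depth.
- sign_off(): hands the job in, once; it reports no verdict.
The state is a dict: "clock": time; "qpos": joint angles; "qvel": joint speeds; "joint_efforts": joint torques, N m; "eef_pos": TCP position; "tcp_rot": TCP orientation; "contact_force": force on the tool from outside, world axes, zero at the start; "wrist_torque": the same for the moment, N m; "opening": opening from 0.0 (shut) to 1.0 (fully open).
Only numpy, scipy, OpenCV 4.12 (cv2) and the standard library are available. Lean on these libraries where they do the work, as an engineer would, in place of code of your own. Each camera call takes 0.05 s, during which the arm holds its last target. There are 200 camera calls.

## Working session

There is one attempt and no reset: what is moved stays moved. The work goes in short steps, Python scripts to look and compute and a tool call to move; the robot and the scene stay as the last step left them, time stands still between calls to the robot, and variables do not carry over. Pictures are saved under pics/ and viewed, about 12 in all and at most 16, crops included, and the job is handed in when it is done.

Besides the shell and the picture viewer there is one more tool, called as a command line: name --argument value ..., lists and objects as JSON in quotes. play_rows: Moves the arm, as the interface text tells. Its arguments: {"type":"object","properties":{"moves":{"type":"array"},"squeeze":{"type":"number"}},"required":["moves"]}

```bash
ls; mkdir -p pics; python3 - <<'E'
from rig import *
import cv2
s=sense(); print({k:np.round(v,3).tolist() if not isinstance(v,float) else v for k,v in s.items()} if 'np' in globals() else s)
for n in ["top","scene"]:
    f=grab_frame(n); cv2.imwrite(f"pics/{n}0.png",f["pixels"][:,:,::-1]); print(n,f["intrinsics"],f["distortion"],f["R"],f["t"])
E
```

```text
pics
{'clock': 0.0, 'qpos': array([-1.16539928e+00,  3.53683696e-01,  1.63416346e+00,  9.16215794e-08,
        1.15521176e+00, -2.38571220e-03]), 'qvel': array([ 0.00091477, -0.00026368,  0.00095547, -0.00329758,  0.00014685,
        0.00064209]), 'joint_efforts': array([ 3.63979954e-03, -6.05250120e+01, -3.42062974e+01,  2.86829491e-04,
        9.28203663e-03, -3.58922534e-06]), 'eef_pos': array([ 247.64993502, -573.24093101,  195.22698233]), 'tcp_rot': array([-3.14012640e+00, -3.58182643e-06,  4.07782722e-01]), 'contact_force': array([-0.42447385,  0.13145143, -0.06487864]), 'wrist_torque': array([-0.00701727, -0.05650395,  0.01615712]), 'opening': 1.0019751307685958}
top [[530.92813336   0.         284.92266461]
 [  0.         530.92813336 206.09240245]
 [  0.           0.           1.        ]] [-0.10664673  0.          0.          0.          0.        ] [[-0.01149451 -0.99992596 -0.00399266]
 [-0.99167633  0.01191159 -0.1282036 ]
 [ 0.12824167  0.00248579 -0.99173983]] [  14.00164533  605.4737389  1164.8535024 ]
scene [[527.11466605   0.         278.96473907]
 [  0.         527.11466605 209.20753807]
 [  0.           0.           1.        ]] [-0.03402472  0.          0.          0.          0.        ] [[-8.56495692e-01  5.16153822e-01  6.02035478e-04]
 [ 4.00824255e-01  6.65854004e-01 -6.29268116e-01]
 [-3.25200011e-01 -5.38724120e-01 -7.77188057e-01]] [ 523.1482624  -199.05886836 1400.42587468]
```

```bash
python3 -c "
import cv2
i=cv2.imread('pics/top0.png');cv2.imwrite('pics/top0b.png',cv2.resize(i,(800,600),interpolation=cv2.INTER_CUBIC))"
```

```text
(no output)
```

View pics/top0b.png

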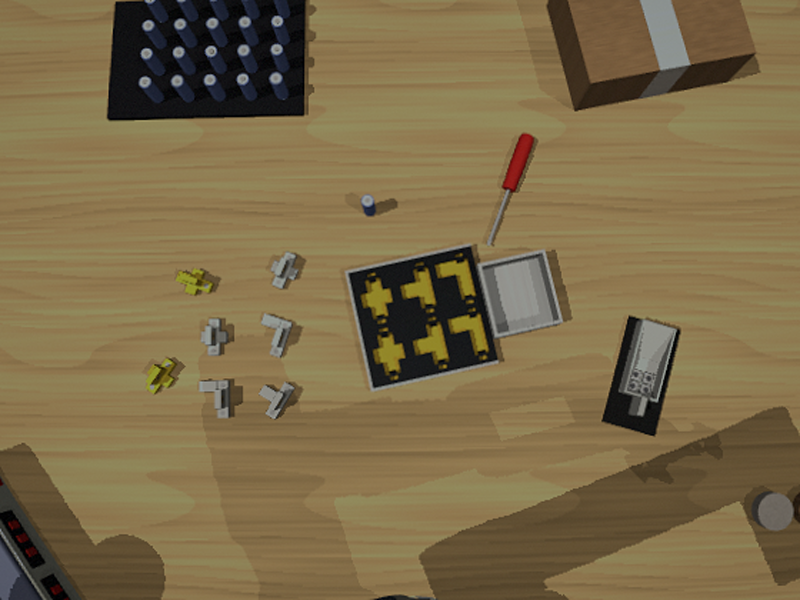

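View pics/scene0.png

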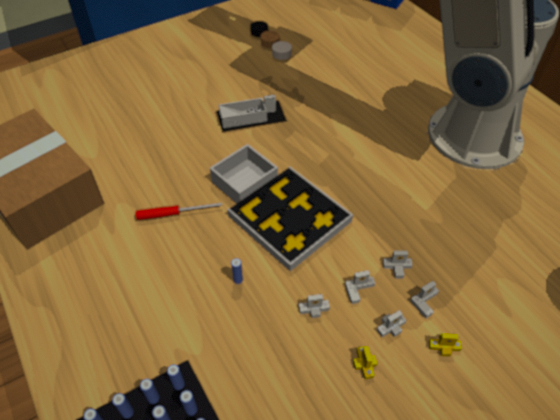

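Top view (800x600 scale): the white brackets are at (285,268), (215,335), (278,333), (217,397) and (279,398). The yellow look-alikes are at (195,281) and (160,375). The tray is at (425,315), the well at (520,293), and the cup on its mat at (645,375). I'll enlarge the bracket area to confirm shapes and compute geometry.

```bash
cat > h.py <<'E'
import numpy as np, cv2
from rig import *
from scipy.spatial.transform import Rotation as Ro
def ray(f,uv):
    uv=np.asarray(uv,float).reshape(-1,1,2)
    n=cv2.undistortPoints(uv,np.array(f["intrinsics"]),np.array(f["distortion"])).reshape(-1,2)
    R=np.array(f["R"]);d=np.c_[n,np.ones(len(n))]@R; o=-R.T@np.array(f["t"]); return o,d
def cast(f,uv,z):
    o,d=ray(f,uv); return o+d*((z-o[2])/d[:,2])[:,None]
def proj(f,X):
    R=np.array(f["R"]);return cv2.projectPoints(np.asarray(X,float).reshape(-1,3),cv2.Rodrigues(R)[0],np.array(f["t"]),np.array(f["intrinsics"]),np.array(f["distortion"]))[0].reshape(-1,2)
def rect(f,x0,x1,y0,y1,z,s=1.0):
    "orthographic resample of plane z; returns img; col=(y1-y)*s (left=+y), row=(x1-x)*s"
    w,h=int((y1-y0)*s),int((x1-x0)*s)
    c,r=np.meshgrid(np.arange(w),np.arange(h))
    X=np.stack([x1-r/s,y1-c/s,np.full(c.shape,z)],-1)
    p=proj(f,X).reshape(h,w,2).astype(np.float32)
    return cv2.remap(f["pixels"],p[...,0],p[...,1],cv2.INTER_CUBIC)
E
python3 - <<'E'
from h import *
f=grab_frame("top")
p=f["pixels"]; 
cv2.imwrite("pics/c1.png",cv2.resize(p[160:310,90:400,::-1],None,fx=2.58,fy=2.58,interpolation=cv2.INTER_CUBIC))
hsv=cv2.cvtColor(p,cv2.COLOR_RGB2HSV)
w=((hsv[...,1]<60)&(hsv[...,2]>110)).astype(np.uint8)
n,l,st,c=cv2.connectedComponentsWithStats(w)
for i in range(1,n):
    if st[i,4]>60: print("W",st[i],c[i].round(1),cast(f,c[i],14)[0].round(0))
y=((hsv[...,0]>18)&(hsv[...,0]<32)&(hsv[...,1]>190)&(hsv[...,2]>120)).astype(np.uint8)
n,l,st,c=cv2.connectedComponentsWithStats(y)
for i in range(1,n):
    if st[i,4]>60: print("Y",st[i],c[i].round(1),cast(f,c[i],10)[0].round(0))
E
```

```text
W [ 448    0   35   49 1054] [465.2  23.3] [1062. -447.   14.]
W [341 133  15  39  89] [347.8 152.5] [ 734. -142.   14.]
W [252 136  10   8  62] [256.9 139.5] [768.  71.  14.]
W [241 170 108 104 539] [280.5 226.4] [562.  18.  14.]
W [ 334  174   60   62 1956] [364.9 205.6] [ 608. -179.   14.]
W [189 176  18  26 170] [195.9 188.2] [653. 214.  14.]
W [183 219  21  31 257] [192.6 231.6] [552. 221.  14.]
W [140 223  13  19 118] [145.9 231.6] [553. 330.  14.]
W [437 224  36  57 908] [455.2 247.2] [ 508. -386.   14.]
W [139 266  21  27 248] [150.8 276.2] [450. 317.  14.]
W [181 267  25  26 217] [191.1 278.4] [445. 224.  14.]
```

View pics/c1.png

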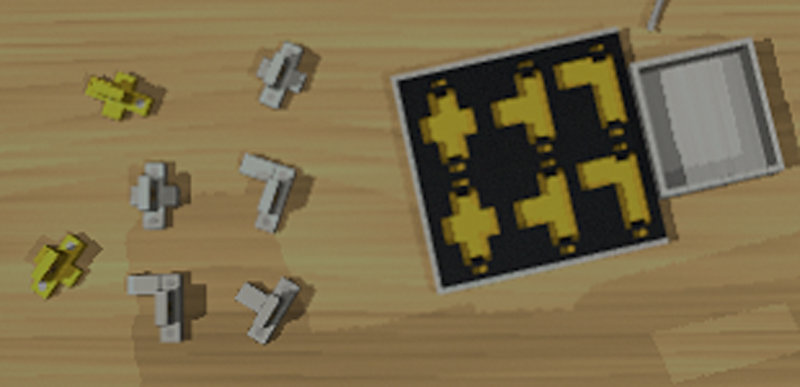

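Confirmed in crop c1: white crosses at (283,75) and (154,193), white L's at (270,190) and (165,305), and a white T at (270,308), so 5 brackets. The yellow pieces at (120,97) and (60,265) are look-alikes. The cutouts are X, T and L from left to right, in two rows. Next I'll check the wrist camera geometry.

```bash
cat >> h.py <<'E'
def tool():
    s=sense(); return s["eef_pos"],Ro.from_euler("xyz",s["tcp_rot"])
def plan(x,y,z,yaw=None):
    "rotation vector (tool), then the shift in the tool axes after that turn (mm)"
    p,R=tool(); 
    if yaw is None: yaw=sense()["tcp_rot"][2]
    T=Ro.from_euler("xyz",[np.pi,0,yaw]); rv=(R.inv()*T).as_rotvec(); 
    print("at",p.round(1),"turn",rv.round(3),"shift mm",T.inv().apply(np.array([x,y,z])-p).round(1),"sense",sense()["clock"])
E
python3 - <<'E'
from h import *
f=grab_frame("wrist");p,R=tool()
Rc=np.array(f["R"]);o=-Rc.T@np.array(f["t"])
print("cam in tool",R.inv().apply(o-p).round(1),"axes",(R.inv().as_matrix()@Rc.T).round(3))
print(f["intrinsics"],f["distortion"])
f=grab_frame("top")
uv={"trayTL":(393,77),"TR":(620,32),"BR":(667,242),"BL":(440,291)}
for k,v in uv.items(): print(k,cast(f,(90+v[0]/2.58,160+v[1]/2.58),24).round(0))
plan(520,290,420,0)
E
```

```text
cam in tool [  80.1   -0.7 -178.7] axes [[-0.001 -0.951 -0.31 ]
 [ 1.    -0.    -0.001]
 [ 0.001 -0.31   0.951]]
[[303.1035181    0.         280.22035443]
 [  0.         303.1035181  205.36981065]
 [  0.           0.           1.        ]] [-0.05294837  0.          0.          0.          0.        ]
trayTL [[647. 105.  24.]]
TR [[685. -99.  24.]]
BR [[ 496. -136.   24.]]
BL [[456.  64.  24.]]
at [ 247.8 -573.5  195.6] turn [-0.001  0.     0.408] shift mm [ 272.2 -863.5 -224.4] sense 0.25
```

play_rows --moves '[[[0,0,0],[0,0,0.136],100],[[0,0,0],[0,0,0.136],100],[[0,0,0],[0,0,0.136],100],[[0.022,-0.035,0.001],[0,0,0],60],[[0.022,-0.035,0.001],[0,0,0],60],[[0.022,-0.035,0.001],[0,0,0],60],[[0.022,-0.035,0.001],[0,0,0],60],[[0.022,-0.035,0.001],[0,0,0],60],[[0.022,-0.035,0.001],[0,0,0],60],[[0.022,-0.035,0.001],[0,0,0],60],[[0.022,-0.035,0.001],[0,0,0],60],[[0.022,-0.035,0.001],[0,0,0],60],[[0.022,-0.035,0.001],[0,0,0],60],[[0.022,-0.035,0.001],[0,0,0],60],[[0.022,-0.035,0.001],[0,0,0],60],[[0.022,-0.035,0.001],[0,0,0],60],[[0.022,-0.035,0.001],[0,0,0],60],[[0.022,-0.035,0.001],[0,0,0],60],[[0.022,-0.035,0.001],[0,0,0],60]]' --squeeze 60

```text
clock: 2.15
eef_pos: [600.7, -12.2, 179.9]
tcp_rot: [3.142, -0.0, 0.0]
contact_force: [-0.3, 0.1, 0.3]
opening: 0.6
```

play_rows --moves '[[[0,0,0],[0,0,0],60],[[0,0,0],[0,0,0],60]]'

```text
clock: 2.35
eef_pos: [599.8, -13.1, 179.6]
tcp_rot: [3.141, 0.001, 0.002]
contact_force: [-1.0, 0.0, 0.4]
opening: 0.601
```

```bash
python3 - <<'E'
from h import *
import pickle
f=grab_frame("wrist"); pickle.dump(f,open("tray.pkl","wb")); p=f["pixels"]
cv2.imwrite("pics/w1.png",p[:,:,::-1])
plan(550,250,170,0)
hsv=cv2.cvtColor(p,cv2.COLOR_RGB2HSV)
y=((hsv[...,0]>18)&(hsv[...,0]<33)&(hsv[...,1]>170)&(hsv[...,2]>90)).astype(np.uint8)
n,l,st,c=cv2.connectedComponentsWithStats(y)
for i in range(1,n):
    if st[i,4]>150: print("Y",st[i],c[i].round(1),cast(f,c[i],10)[0].round(1))
E
```

```text
at [599.5 -14.  179.7] turn [0.    0.001 0.001] shift mm [ -49.5 -264.     9.7] sense 2.4
Y [ 304  119   55   60 1676] [335.5 143.4] [639.8 -74.9  10. ]
Y [ 254  131   50   59 1600] [281.7 161.4] [619.  -13.8  10. ]
Y [ 199  147   43   56 1355] [219.8 174.9] [603.2  58.9  10. ]
Y [ 318  199   50   49 1253] [347.9 219.2] [547.9 -95.5  10. ]
Y [ 272  210   45   48 1199] [297.6 234.4] [527.5 -33.9  10. ]
Y [ 221  223   39   46 1010] [239.9 245.5] [512.1  38.9  10. ]
```

View pics/w1.png

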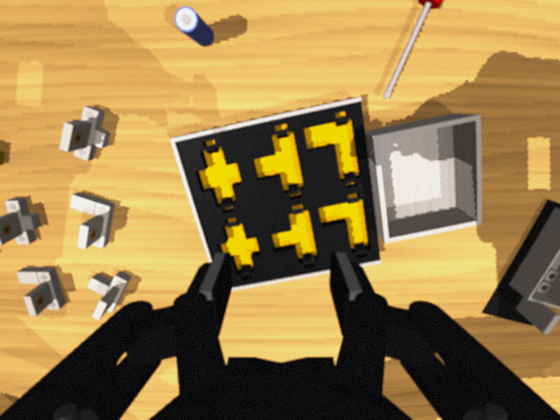

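The wrist view shows the tray with cutouts X (219,175)/(240,245), T (282,161)/(298,234), L (335,143)/(348,219). The well is at (425,180). Next: foam outline and slot edges, rectified at foam height.

```bash
python3 - <<'E'
from h import *
import pickle
f=pickle.load(open("tray.pkl","rb"))
s=3; im=rect(f,430,730,-150,120,24,s)
hsv=cv2.cvtColor(im,cv2.COLOR_RGB2HSV)
def an(mask,name):
    cs,_=cv2.findContours(mask,cv2.RETR_EXTERNAL,cv2.CHAIN_APPROX_NONE); c=max(cs,key=cv2.contourArea)
    h=cv2.convexHull(c); (cx,cy),(w,hh),a=cv2.minAreaRect(h)
    q=cv2.boxPoints(((cx,cy),(w,hh),a)); W=np.c_[730-q[:,1]/s,120-q[:,0]/s]
    print(name,"c",730-cy/s,120-cx/s,"size",w/s,hh/s,a); print(W.round(1).tolist())
dark=((hsv[...,2]<75)|((hsv[...,0]>18)&(hsv[...,0]<33)&(hsv[...,1]>200)&(hsv[...,2]>150))).astype(np.uint8)
dark[:, :]=cv2.morphologyEx((hsv[...,2]<75).astype(np.uint8),cv2.MORPH_CLOSE,np.ones((25,25)))
dark=cv2.morphologyEx(dark,cv2.MORPH_OPEN,np.ones((61,61)))
an(dark,"foam")
cv2.imwrite("pics/r1.png",cv2.resize(im[:,:,::-1],(540,600)))
cv2.imwrite("pics/r1d.png",dark*255)
E
```

```text
foam c 490.0 -14.833333333333343 size 119.33333333333333 269.6666666666667 90.0
[[549.7000122070312, 120.0], [549.7000122070312, -149.6999969482422], [430.29998779296875, -149.6999969482422], [430.29998779296875, 120.0]]
```

View pics/r1.png

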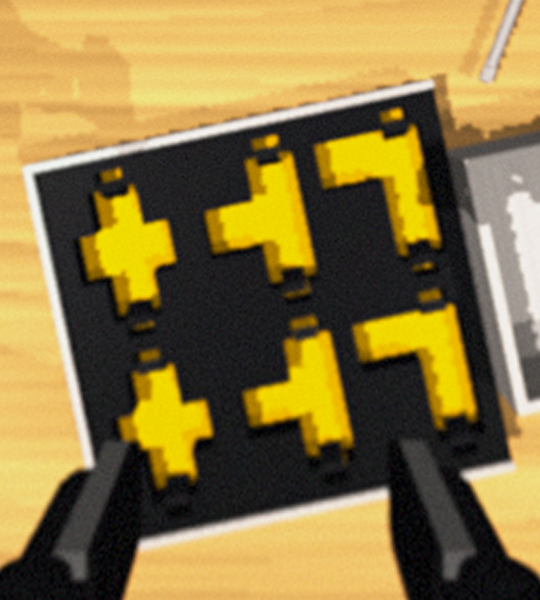

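```bash
cat > slots.py <<'E'
from h import *
def slots(f,yaw=0.213,verbose=True):
    s=3; X1,Y1=730,120; im=rect(f,430,X1,-150,Y1,24,s)
    hsv=cv2.cvtColor(im,cv2.COLOR_RGB2HSV)
    y=((hsv[...,0]>12)&(hsv[...,0]<35)&(hsv[...,1]>150)&(hsv[...,2]>80)).astype(np.uint8)
    y=cv2.morphologyEx(y,cv2.MORPH_OPEN,np.ones((25,25)))   # >8mm: drops lip bits
    n,l,st,c=cv2.connectedComponentsWithStats(y); out=[]
    e1=np.array([np.cos(yaw),np.sin(yaw)]); e2=np.array([-np.sin(yaw),np.cos(yaw)])
    for i in range(1,n):
        if not 3000<st[i,4]<30000: continue
        r,cc=np.nonzero(l==i); W=np.c_[X1-r/s,Y1-cc/s]; a,b=W@e1,W@e2
        ha,ea=np.histogram(a,np.arange(a.min()-1,a.max()+2,0.5)); hb,eb=np.histogram(b,np.arange(b.min()-1,b.max()+2,0.5))
        def ext(h,e,mm):  # extent where the profile is at least mm wide
            k=np.nonzero(h*2/s/s>mm)[0]; return e[k[0]],e[k[-1]+1]
        print(W.mean(0).round(1),"x-range",[round(v,1) for v in ext(ha,ea,5)],"wide x(>32)",[round(v,1) for v in ext(ha,ea,32)] if (ha*2/s/s>32).any() else None,
              "y-range",[round(v,1) for v in ext(hb,eb,5)],"long y(>36)",[round(v,1) for v in ext(hb,eb,36)] if (hb*2/s/s>36).any() else None)
E
python3 - <<'E'
from slots import *
import pickle
f=pickle.load(open("tray.pkl","rb")); slots(f)
E
```

```text
[641.  -72.3] x-range [np.float64(575.9), np.float64(635.9)] wide x(>32) [np.float64(611.9), np.float64(634.4)] y-range [np.float64(-227.5), np.float64(-174.5)] long y(>36) [np.float64(-226.5), np.float64(-204.5)]
[620.6 -13.5] x-range [np.float64(576.0), np.float64(631.0)] wide x(>32) [np.float64(591.5), np.float64(615.0)] y-range [np.float64(-164.1), np.float64(-114.1)] long y(>36) [np.float64(-164.1), np.float64(-139.1)]
[605.6  55.9] x-range [np.float64(576.6), np.float64(631.1)] wide x(>32) [np.float64(592.1), np.float64(614.6)] y-range [np.float64(-96.2), np.float64(-50.7)] long y(>36) [np.float64(-84.2), np.float64(-62.2)]
[552.7 -92.3] x-range [np.float64(487.1), np.float64(544.1)] wide x(>32) [np.float64(523.1), np.float64(542.6)] y-range [np.float64(-227.4), np.float64(-174.4)] long y(>36) [np.float64(-226.9), np.float64(-203.9)]
[533.2 -33. ] x-range [np.float64(486.7), np.float64(542.2)] wide x(>32) [np.float64(502.7), np.float64(523.2)] y-range [np.float64(-163.9), np.float64(-113.9)] long y(>36) [np.float64(-163.9), np.float64(-138.4)]
[518.4  36.9] x-range [np.float64(487.3), np.float64(542.3)] wide x(>32) [np.float64(503.3), np.float64(522.8)] y-range [np.float64(-96.0), np.float64(-50.5)] long y(>36) [np.float64(-84.0), np.float64(-61.5)]
```

play_rows --moves '[[[-0.003,-0.033,0],[0,0,0],40],[[-0.003,-0.033,0],[0,0,0],40],[[-0.003,-0.033,0],[0,0,0],40],[[-0.003,-0.033,0],[0,0,0],40],[[-0.003,-0.033,0],[0,0,0],40],[[-0.003,-0.033,0],[0,0,0],40],[[-0.003,-0.033,0],[0,0,0],40],[[-0.003,-0.033,0],[0,0,0],40],[[0,0,0],[0,0,0],40],[[0,0,0],[0,0,0],40]]'

```text
clock: 3.4
eef_pos: [575.8, 249.2, 179.9]
tcp_rot: [3.141, 0.0, 0.0]
contact_force: [0.7, -0.0, -0.2]
opening: 0.401
```

```bash
python3 - <<'E'
from slots import *
import pickle
f=grab_frame("wrist"); pickle.dump(f,open("br.pkl","wb")); print(tool()[0]); slots(f)
im=rect(f,400,700,170,380,14,3); cv2.imwrite("pics/b1.png",cv2.resize(im[:,:,::-1],(420,600)))
E
```

```text
[575.917205   248.65957627 179.96133703]
[690.1   8.8] x-range [np.float64(663.4), np.float64(687.9)] wide x(>32) [np.float64(674.4), np.float64(681.9)] y-range [np.float64(-155.3), np.float64(-118.3)] long y(>36) None
[692.3 -26.9] x-range [np.float64(662.1), np.float64(678.6)] wide x(>32) [np.float64(667.6), np.float64(672.1)] y-range [np.float64(-189.5), np.float64(-155.5)] long y(>36) None
[649.7 -50.5] x-range [np.float64(613.6), np.float64(634.6)] wide x(>32) None y-range [np.float64(-197.7), np.float64(-175.2)] long y(>36) None
[619.5  -6.6] x-range [np.float64(578.8), np.float64(630.8)] wide x(>32) [np.float64(594.3), np.float64(613.8)] y-range [np.float64(-152.6), np.float64(-113.1)] long y(>36) [np.float64(-152.1), np.float64(-139.1)]
[604.4  62. ] x-range [np.float64(577.8), np.float64(631.3)] wide x(>32) [np.float64(593.3), np.float64(613.8)] y-range [np.float64(-87.0), np.float64(-47.0)] long y(>36) [np.float64(-76.0), np.float64(-59.0)]
[561.6 -72.5] x-range [np.float64(523.9), np.float64(542.9)] wide x(>32) None y-range [np.float64(-203.1), np.float64(-175.6)] long y(>
[... 192 characters left out ...]
4(-151.8), np.float64(-138.3)]
[517.4  42.9] x-range [np.float64(488.6), np.float64(542.1)] wide x(>32) [np.float64(504.6), np.float64(522.6)] y-range [np.float64(-88.0), np.float64(-46.5)] long y(>36) [np.float64(-76.5), np.float64(-58.5)]
[523.8  99.7] x-range [np.float64(518.6), np.float64(545.1)] wide x(>32) None y-range [np.float64(-21.0), np.float64(-3.0)] long y(>36) None
[439.6   0.6] x-range [np.float64(415.2), np.float64(446.2)] wide x(>32) [np.float64(424.7), np.float64(431.2)] y-range [np.float64(-120.6), np.float64(-66.6)] long y(>36) None
[446.5  48.3] x-range [np.float64(439.8), np.float64(452.8)] wide x(>32) None y-range [np.float64(-62.5), np.float64(-32.5)] long y(>36) None
```

View pics/b1.png

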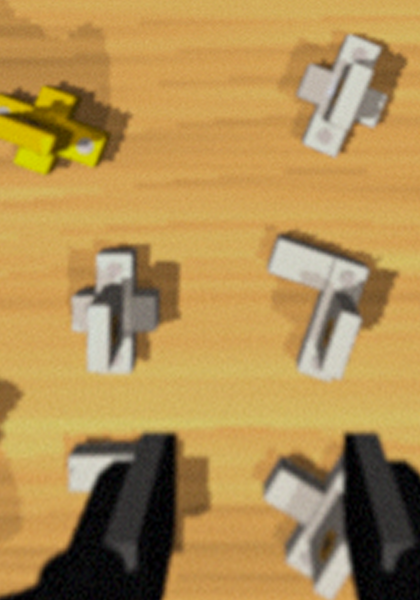

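b1 (2 px/mm, rectified) shows X at (338,97), L at (325,305), X at (115,310), L at (105,480) and T at (315,525), partly behind the fingers. I'll put the camera straight above each bracket so its base outline is clean.

```bash
cat > br.py <<'E'
from h import *
def look(kind,x,y,f=None,thr=70,save=None,hw=55):
    f=f or grab_frame("wrist"); s=3; im=rect(f,x-hw,x+hw,y-hw,y+hw,14,s)
    hsv=cv2.cvtColor(im,cv2.COLOR_RGB2HSV)
    m=((hsv[...,1]<thr)&(hsv[...,2]>80)).astype(np.uint8)
    m=cv2.morphologyEx(m,cv2.MORPH_OPEN,np.ones((7,7))); m=cv2.morphologyEx(m,cv2.MORPH_CLOSE,np.ones((13,13)))
    if save: cv2.imwrite(save,np.hstack([im[:,:,::-1],cv2.merge([m*255]*3)]))
    n,l,st,c=cv2.connectedComponentsWithStats(m)
    for i in range(1,n):
        if st[i,4]<700*s*s: continue
        r,cc=np.nonzero(l==i); W=np.c_[x+hw-r/s,y+hw-cc/s].astype(np.float32)
        (bx,by),_,_=R=cv2.minAreaRect(W); q=cv2.boxPoints(R); d=W.mean(0)-[bx,by]
        e=[q[1]-q[0],q[2]-q[1]]; e.sort(key=np.linalg.norm); sh,lo=np.linalg.norm(e[0]),np.linalg.norm(e[1]); ux=e[1]/lo
        best=None
        for sg in (1,-1):
            ex=ux*sg; ey=np.array([-ex[1],ex[0]]); sc=-d@ey if kind!="x" else ex[0]
            if best is None or sc>best[0]: best=(sc,ex,ey)
        _,ex,ey=best; off={"l":15,"t":13,"x":0}[kind]
        print(kind,"origin",(np.array([bx,by])-off*ey).round(1),"yaw",round(float(np.arctan2(ex[1],ex[0])),3),"box",lo.round(1),sh.round(1),"centroid xy",(d@ex).round(1),(d@ey).round(1),"area",len(W)/s/s)
def slotxy(a,b,c=np.cos(.214),s=np.sin(.214)): return a*c-b*s,a*s+b*c
SL={k:slotxy(a,b) for k,(a,b) in dict(x1=(602.7,-71.6),x2=(511,-71.6),t1=(602.7,-151.5),t2=(511,-151.5),l1=(602.7,-216.4),l2=(511,-216.4)).items()}
E
python3 -c "
from br import *;print(SL)"
```

```text
{'x1': (np.float64(604.1576795806025), np.float64(58.028856647208386)), 'x2': (np.float64(514.5494250702825), np.float64(38.554495974422736)), 't1': (np.float64(621.1260701777188), np.float64(-20.04856467639638)), 't2': (np.float64(531.5178156673988), np.float64(-39.52292534918203)), 'l1': (np.float64(634.9089055938997), np.float64(-83.46814720332944)), 'l2': (np.float64(545.3006510835797), np.float64(-102.94250787611509))}
```

play_rows --moves '[[[-0.001,0.02,0],[0,0,0],40],[[-0.001,0.018,0],[0,0,0],40],[[0,0,0],[0,0,0],40],[[0,0,0],[0,0,0],40]]'

```text
clock: 3.85
eef_pos: [574.2, 210.5, 180.2]
tcp_rot: [-3.141, -0.0, -0.003]
contact_force: [-0.6, 0.4, 0.9]
opening: 0.403
```

```bash
python3 - <<'E'
from br import *
f=grab_frame("wrist"); print(tool()[0])
look("x",652,211,f,save="pics/b2.png"); look("l",550,221,f,save="pics/b2l.png"); look("x",553,320,f)
E
```

```text
[574.26031468 211.22165492 180.20971305]
x origin [652.4 209. ] yaw 0.108 box 58.9 43.1 centroid xy -0.0 0.1 area 1520.6666666666667
l origin [541.  212.9] yaw -0.33 box 61.9 48.8 centroid xy 6.7 -6.2 area 1663.4444444444443
x origin [544.2 322.7] yaw 0.0 box 61.7 42.7 centroid xy -2.1 1.2 area 1478.111111111111
```

View pics/b2.png

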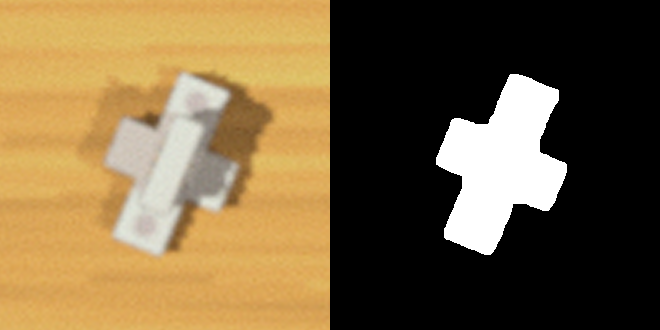

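```bash
python3 - <<'E'
s=open('br.py').read()
s=s.replace("""        best=None
""","""        if kind!="l":
            w,v=np.linalg.eigh(np.cov(W.T)); ux=v[:,1]; P=(W-W.mean(0))@np.c_[ux,v[:,0]]; lo,sh=np.ptp(P,axis=0)
            bx,by=W.mean(0); d=np.zeros(2)
            if kind=="t": d=v[:,0]*np.mean(P[:,1]**3)   # skew points towards the stem
            d=-d
        best=None
""").replace('"t":13','"t":6.65')
open('br.py','w').write(s)
E
python3 - <<'E'
from br import *
look("x",652,211)
plan(652.4,209,20,-0.39)
E
```

```text
x origin [652.3 209.1] yaw -0.392 box 60.4 42.5 centroid xy 0.0 0.0 area 1524.2222222222224
at [574.3 211.7 180.2] turn [-0.    -0.     0.389] shift mm [ 73.3 -27.2 160.2] sense 3.95
```

play_rows --moves '[[[0,0,0],[0,0,0.13],45],[[0,0,0],[0,0,0.13],45],[[0,0,0],[0,0,0.13],45],[[0.0245,-0.009,0.02],[0,0,0],45],[[0.0245,-0.009,0.02],[0,0,0],45],[[0.0245,-0.009,0.02],[0,0,0],45],[[0,0,0.025],[0,0,0],45],[[0,0,0.025],[0,0,0],45],[[0,0,0.025],[0,0,0],45],[[0,0,0.015],[0,0,0],45],[[0,0,0.01],[0,0,0],45],[[0,0,0],[0,0,0],45],[[0,0,0],[0,0,0],0],[[0,0,0],[0,0,0],0],[[0,0,0],[0,0,0],0],[[0,0,0],[0,0,0],0]]'

```text
clock: 5.55
eef_pos: [652.7, 209.3, 20.8]
tcp_rot: [-3.141, -0.001, -0.39]
contact_force: [0.8, -0.1, -0.8]
opening: 0.002
```

```bash
python3 - <<'E'
from br import *
print(sense()); plan(*SL["x1"],90,0.214)
E
```

```text
{'clock': 5.55, 'qpos': array([3.08130588e-01, 6.30800136e-01, 1.61325723e+00, 1.40499308e-05,
       8.96318755e-01, 2.26915832e+00]), 'qvel': array([ 0.00177079,  0.00462913,  0.00285955, -0.00037702, -0.0011198 ,
        0.00071817]), 'joint_efforts': array([ 1.50215212e-02, -7.28114104e+01, -2.80216652e+01,  8.15279673e-04,
       -6.52963790e-03, -1.64320022e-05]), 'eef_pos': array([652.74222459, 209.32513017,  20.82269508]), 'tcp_rot': array([-3.14080206e+00, -9.24671994e-04, -3.90240538e-01]), 'contact_force': array([ 0.78213452, -0.1406328 , -0.80684062]), 'wrist_torque': array([-0.00534104, -0.03483853,  0.03220997]), 'opening': 0.0017453099479507422}
at [652.7 209.3  20.8] turn [-0.    -0.001 -0.604] shift mm [-79.6 137.5 -69.2] sense 5.55
```

Opening reads 0, so the fingers closed on nothing. Looking.

```bash
python3 - <<'E'
from br import *
a=grab_frame("wrist")["pixels"];b=grab_frame("scene"); c=proj(b,[652,209,20])[0].astype(int); print(c)
q=b["pixels"][max(0,c[1]-70):c[1]+70,c[0]-93:c[0]+93]; q=cv2.resize(q,(560,420))
cv2.imwrite("pics/g1.png",np.vstack([a[120:,:],q])[:,:,::-1][:600] if 0 else cv2.resize(np.hstack([a,q]),(800,300))[:,:,::-1])
E
```

```text
[315 302]
```

View pics/g1.png

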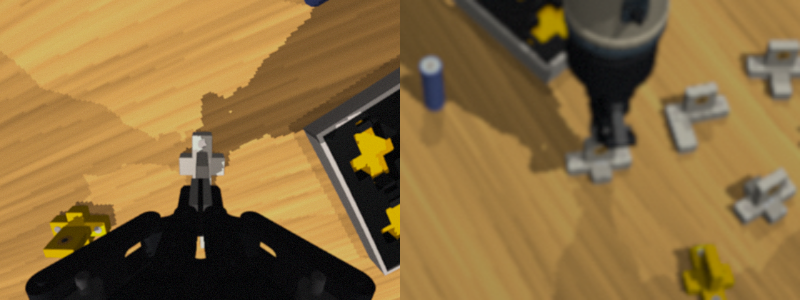

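play_rows --moves '[[[0,0,0],[0,0,0],45],[[0,0,0],[0,0,0],45],[[0,0,-0.03],[0,0,0],45],[[0,0,-0.03],[0,0,0],45],[[-0.025,0,-0.03],[0,0,0],45],[[-0.025,0,-0.03],[0,0,0],45],[[-0.025,0,-0.03],[0,0,0],45],[[0,0,0],[0,0,0],45],[[0,0,0],[0,0,0],45]]'

```text
clock: 6.55
eef_pos: [583.2, 238.1, 170.8]
tcp_rot: [-3.14, -0.001, -0.389]
contact_force: [1.1, -0.6, -0.2]
opening: 0.449
```

```bash
python3 - <<'E'
from br import *
f=grab_frame("wrist"); print(tool()[0],sense()["tcp_rot"])
look("x",652,209,f); look("x",680,200,f)
Rc=np.array(f["R"]);o=-Rc.T@np.array(f["t"]);p,R=tool();print("cam in tool",R.inv().apply(o-p))
t=grab_frame("top"); look("x",652,209,t)
s=grab_frame("scene"); look("x",652,209,s)
E
```

```text
[582.99891918 237.58784197 169.70474496] [ 3.14154339e+00 -2.44817839e-04 -3.89889816e-01]
x origin [652.3 209.1] yaw -0.396 box 60.3 42.3 centroid xy 0.0 0.0 area 1512.0
x origin [652.5 209.1] yaw -0.415 box 62.2 42.3 centroid xy 0.0 0.0 area 1497.7777777777776
cam in tool [  79.27469297   -1.07642794 -179.97825341]
x origin [652.4 208.6] yaw -0.369 box 62.2 44.7 centroid xy 0.0 0.0 area 1614.4444444444443
x origin [654.6 209.8] yaw -0.208 box 62.8 50.3 centroid xy 0.0 0.0 area 2000.2222222222224
```

Bracket hasn't moved, and all cameras agree on (652,209). The fingertips look higher than the reported TCP, so I'll check by marking the projected TCP in the scene view.

```bash
python3 - <<'E'
from br import *
p,R=tool(); out=[]
for n in("scene","wrist"):
    f=grab_frame(n); im=f["pixels"].copy()
    im=cv2.resize(im,None,fx=3,fy=3,interpolation=cv2.INTER_CUBIC)
    pts=proj(f,[p+R.apply([0,0,-h]) for h in (0,19,40,60)])*3+1
    for q,c in zip(pts,[(255,0,0),(0,255,0),(0,0,255),(255,0,255)]): cv2.circle(im,tuple(int(v) for v in q),4,c,2)
    c=pts[1].astype(int); x0=max(0,c[0]-200);y0=max(0,c[1]-250); out.append(cv2.resize(im[y0:y0+500,x0:x0+400],(400,500)))
cv2.imwrite("pics/tip.png",np.hstack(out)[:,:,::-1])
E
```

```text
(no output)
```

View pics/tip.png

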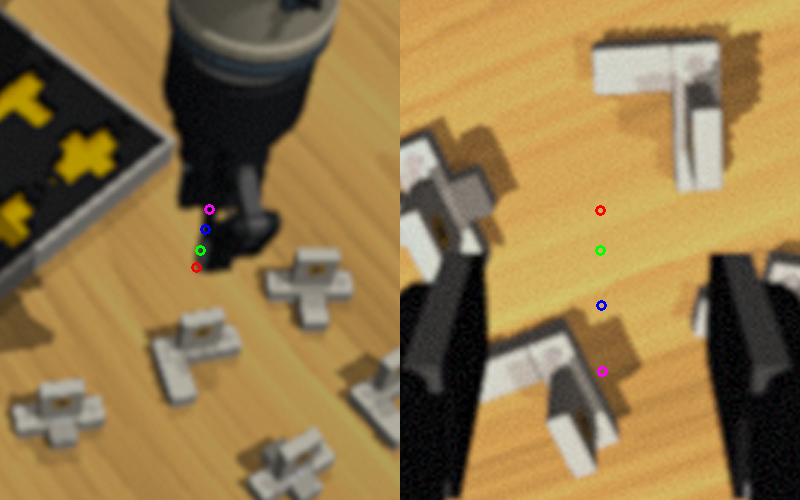

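```bash
python3 - <<'E'
from br import *
p,R=tool()
f=grab_frame("scene")
for nm,x,z in(("H0",0,-4),("H1",0,-40),("H2",-22,-4)):
    print(nm,[proj(f,p+R.apply([x+dx,y,z]))[0].round(0).tolist() for y in(19,33,-19,-33) for dx in(-11,11)])
c=proj(f,p)[0].astype(int); print("tcp",c)
sub=f["pixels"][c[1]-45:c[1]+20,c[0]-30:c[0]+45]; g=sub.max(2)
for r in range(0,65,3): print(c[1]-45+r,"".join("#" if v<45 else "+" if v<75 else "." for v in g[r]))
print("first col",c[0]-30)
E
```

```text
H0 [[364.0, 246.0], [352.0, 248.0], [362.0, 240.0], [350.0, 242.0], [369.0, 264.0], [357.0, 265.0], [371.0, 270.0], [359.0, 272.0]]
H1 [[366.0, 235.0], [354.0, 236.0], [364.0, 229.0], [352.0, 230.0], [372.0, 252.0], [359.0, 254.0], [374.0, 259.0], [361.0, 261.0]]
H2 [[375.0, 245.0], [364.0, 246.0], [373.0, 239.0], [362.0, 240.0], [381.0, 262.0], [369.0, 264.0], [383.0, 269.0], [371.0, 270.0]]
tcp [359 256]
211 .+#############+........+####################################+.............
214 ....+##############+......###############################+.................
217 ....+###########..........#############################....................
220 ...+########+.............############################+....................
223 ....+###+..................+###################+++###+.....................
226 .+###.....................+##################++...+##+.....................
229 #.........................+##################++....+.......................
232 .........................+####################+....+.......................
235 .........................+####################
[... 383 characters left out ...]
...+++##################......................
253 ................................++##########++.............................
256 ................................+#########.................................
259 ...........................................................................
262 ...........................................................................
265 ...........................................................................
268 ................................................................+..........
271 ...........................................................................
274 .................................................................+.........
first col 329
```

Scene silhouettes match fingertips about 40 mm behind the reported TCP. I'll confirm with a gentle touch on bare table, fingers shut.

play_rows --moves '[[[0.003,-0.016,0.02],[0,0,0],0],[[0.003,-0.016,0.03],[0,0,0],0],[[0,0,0.04],[0,0,0],0],[[0,0,0.03],[0,0,0],0],[[0,0,0.02],[0,0,0],0],[[0,0,0.01],[0,0,0],0],[[0,0,0],[0,0,0],0]]'

```text
clock: 7.55
eef_pos: [599.7, 264.4, 18.2]
tcp_rot: [3.139, 0.002, -0.39]
contact_force: [-0.1, -0.0, -0.3]
opening: 0.001
```

play_rows --moves '[[[0,0,0.003],[0,0,0],0],[[0,0,0.003],[0,0,0],0],[[0,0,0.003],[0,0,0],0],[[0,0,0.003],[0,0,0],0],[[0,0,0.003],[0,0,0],0]]'

```text
clock: 8.05
eef_pos: [600.8, 265.1, 5.1]
tcp_rot: [-3.141, -0.0, -0.39]
contact_force: [0.5, -0.1, -0.2]
opening: 0.0
```

play_rows --moves '[[[0,0,0.003],[0,0,0],0],[[0,0,0.003],[0,0,0],0],[[0,0,0.003],[0,0,0],0],[[0,0,0],[0,0,0],0]]'

```text
clock: 8.45
eef_pos: [600.3, 264.9, -4.6]
tcp_rot: [3.141, 0.001, -0.39]
contact_force: [0.4, -0.2, -0.2]
opening: -0.001
```

play_rows --moves '[[[0,0,0.004],[0,0,0],0],[[0,0,0.004],[0,0,0],0],[[0,0,0.002],[0,0,0],0],[[0,0,0],[0,0,0],0]]'

```text
clock: 8.85
eef_pos: [600.3, 264.9, -14.5]
tcp_rot: [3.141, 0.001, -0.39]
contact_force: [-0.4, -0.0, 0.1]
opening: 0.001
```

play_rows --moves '[[[0,0,0.002],[0,0,0],0],[[0,0,0.002],[0,0,0],0],[[0,0,0.002],[0,0,0],0]]'

```text
clock: 9.15
eef_pos: [600.6, 265.0, -20.1]
tcp_rot: [-3.142, -0.0, -0.39]
contact_force: [-0.9, -0.7, -0.1]
opening: -0.0
```

play_rows --moves '[[[0,0,0.002],[0,0,0],0],[[0,0,0.002],[0,0,0],0]]'

```text
clock: 9.35
eef_pos: [600.6, 265.0, -24.2]
tcp_rot: [3.142, 0.0, -0.39]
contact_force: [0.4, -0.0, -0.3]
opening: 0.0
```

play_rows --moves '[[[0,0,0.002],[0,0,0],0],[[0,0,0.002],[0,0,0],0]]'

```text
clock: 9.55
eef_pos: [600.6, 265.0, -28.2]
tcp_rot: [-3.142, -0.0, -0.39]
contact_force: [-0.3, 0.3, 0.0]
opening: -0.0
```

play_rows --moves '[[[0,0,0.002],[0,0,0],0],[[0,0,0.001],[0,0,0],0]]'

```text
clock: 9.75
eef_pos: [600.6, 265.0, -31.2]
tcp_rot: [3.141, 0.0, -0.39]
contact_force: [0.5, 0.1, -0.6]
opening: -0.001
```

play_rows --moves '[[[0,0,0.001],[0,0,0],0],[[0,0,0.001],[0,0,0],0]]'

```text
clock: 9.95
eef_pos: [600.7, 265.1, -33.0]
tcp_rot: [-3.141, -0.0, -0.39]
contact_force: [-0.5, 0.1, 0.7]
opening: -0.005
```

play_rows --moves '[[[0,0,0.001],[0,0,0],0],[[0,0,0.001],[0,0,0],0]]'

```text
clock: 10.15
eef_pos: [600.7, 265.0, -35.1]
tcp_rot: [-3.142, -0.0, -0.39]
contact_force: [0.5, 0.3, -0.4]
opening: -0.005
```

play_rows --moves '[[[0,0,0.001],[0,0,0],0],[[0,0,0.001],[0,0,0],0]]'

```text
clock: 10.35
eef_pos: [600.8, 265.1, -35.3]
tcp_rot: [-3.142, 0.0, -0.39]
contact_force: [-7.8, -3.7, 27.8]
opening: 0.002
```

Contact came at a reported z of about -35. So the real fingertips sit 35 mm behind the reported TCP, and I'll use tip z = reported z + 35 from here. Retrying bracket B.

play_rows --moves '[[[0,0,-0.03],[0,0,0],45],[[0,0,-0.03],[0,0,0],45],[[0,0,-0.03],[0,0,0],45],[[0,0,0],[0,0,0],45]]'

```text
clock: 10.75
eef_pos: [603.5, 266.3, 57.4]
tcp_rot: [-3.137, -0.005, -0.39]
contact_force: [0.6, 0.8, 1.1]
opening: 0.451
```

```bash
python3 -c "
from br import *
plan(652.3,209.1,-17,-0.392)"
```

```text
at [603.5 266.3  57.4] turn [-0.005 -0.005  0.002] shift mm [66.9 34.2 74.4] sense 10.75
```

play_rows --moves '[[[0.023,0.011,0],[0,0,0],45],[[0.023,0.011,0],[0,0,0],45],[[0.023,0.01,0],[0,0,0],45],[[0,0,0],[0,0,0],45],[[0,0,0],[0,0,0],45]]'

```text
clock: 11.25
eef_pos: [651.9, 208.7, 52.1]
tcp_rot: [3.141, 0.001, -0.391]
contact_force: [-1.2, 1.5, -0.4]
opening: 0.449
```

```bash
python3 -c "
from br import *
plan(652.3,209.1,-17,-0.392)"
```

```text
at [651.9 208.7  52.1] turn [0.001 0.001 0.001] shift mm [ 0.2 -0.5 69.1] sense 11.25
```

play_rows --moves '[[[0,0,0.025],[0,0,0],45],[[0,0,0.02],[0,0,0],45],[[0,0,0.015],[0,0,0],45],[[0,0,0.009],[0,0,0],45],[[0,0,0],[0,0,0],45],[[0,0,0],[0,0,0],0],[[0,0,0],[0,0,0],0],[[0,0,0],[0,0,0],0],[[0,0,0],[0,0,0],0]]'

```text
clock: 12.15
eef_pos: [653.1, 209.5, -14.9]
tcp_rot: [-3.14, -0.001, -0.39]
contact_force: [-0.1, -0.2, 6.1]
opening: 0.107
```

```bash
python3 -c "
from br import *
plan(*SL['x1'],60,0.214)"
```

```text
at [653.1 209.5 -14.9] turn [-0.001 -0.002 -0.604] shift mm [-80.  137.6 -74.9] sense 12.15
```

play_rows --moves '[[[0,0,-0.025],[0,0,0],0],[[0,0,-0.025],[0,0,0],0],[[0,0,-0.025],[0,0,0],0],[[0,0,0],[0,0,-0.121],0],[[0,0,0],[0,0,-0.121],0],[[0,0,0],[0,0,-0.121],0],[[0,0,0],[0,0,-0.121],0],[[0,0,0],[0,0,-0.12],0],[[-0.016,0.0275,0],[0,0,0],0],[[-0.016,0.0275,0],[0,0,0],0],[[-0.016,0.0275,0],[0,0,0],0],[[-0.016,0.0275,0],[0,0,0],0],[[-0.016,0.0275,0],[0,0,0],0],[[0,0,0.02],[0,0,0],0],[[0,0,0],[0,0,0],0],[[0,0,0],[0,0,0],0]]'

```text
clock: 13.75
eef_pos: [603.1, 58.0, 39.0]
tcp_rot: [-3.141, 0.001, 0.214]
contact_force: [1.3, -0.1, -0.9]
opening: 0.107
```

```bash
python3 - <<'E'
from br import *
plan(*SL['x1'],10,0.214)
f=grab_frame("wrist"); im=f["pixels"]
p,R=tool(); x,y=SL["x1"]
# slot outline opening at z=24 and bracket underside outline
B=lambda pl:[(-30-pl,-9-pl),(-9-pl,-9-pl),(-9-pl,-21-pl),(9+pl,-21-pl),(9+pl,-9-pl),(30+pl,-9-pl),(30+pl,9+pl),(9+pl,9+pl),(9+pl,21+pl),(-9-pl,21+pl),(-9-pl,9+pl),(-30-pl,9+pl)]
c,s=np.cos(.214),np.sin(.214)
P=proj(f,[[x+a*c-b*s,y+a*s+b*c,24] for a,b in B(3)])
big=cv2.resize(im,None,fx=4,fy=4,interpolation=cv2.INTER_CUBIC)
cv2.polylines(big,[(P*4+1.5).astype(np.int32)],True,(255,0,0),1)
cen=(P.mean(0)*4).astype(int); cv2.imwrite("pics/s1.png",big[max(0,cen[1]-300):cen[1]+300,max(0,cen[0]-400):cen[0]+400,::-1])
E
```

```text
at [603.1  58.   39. ] turn [-0.     0.001 -0.   ] shift mm [ 1.1  0.2 29. ] sense 13.75
```

View pics/s1.png

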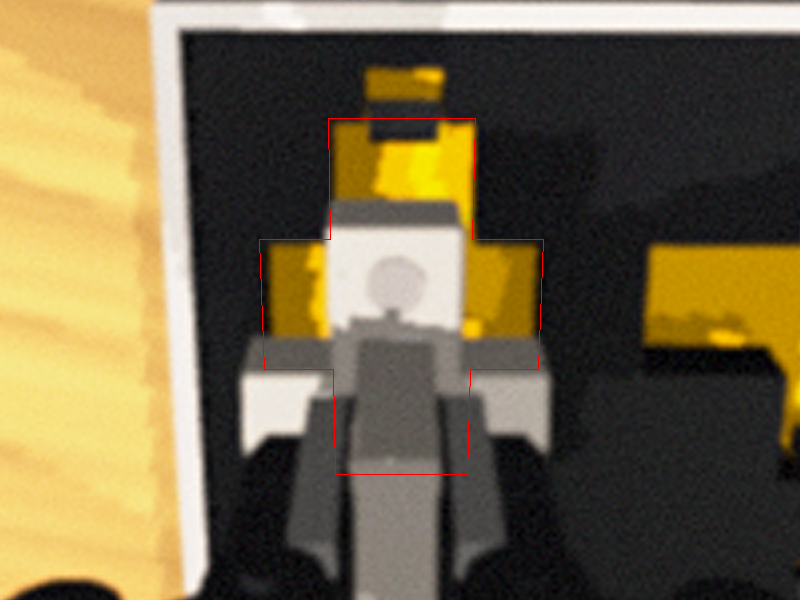

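The predicted slot outline falls on the real cutout within about 1 mm, and the bracket is ~1 mm left of it. Descending.

play_rows --moves '[[[0,0.001,0.02],[0,0,0],0],[[0,0,0.01],[0,0,0],0],[[0,0,0.002],[0,0,0],0],[[0,0,0.002],[0,0,0],0],[[0,0,0],[0,0,0],0]]'

```text
clock: 14.3
eef_pos: [603.6, 57.1, 5.3]
tcp_rot: [-3.142, -0.0, 0.214]
contact_force: [-1.2, 0.5, -2.2]
opening: 0.109
```

play_rows --moves '[[[0,0,0.002],[0,0,0],0],[[0,0,0.002],[0,0,0],0],[[0,0,0.002],[0,0,0],0],[[0,0,0],[0,0,0],0]]'

```text
clock: 14.7
eef_pos: [603.9, 56.8, -0.7]
tcp_rot: [3.141, -0.001, 0.214]
contact_force: [-1.2, -0.4, 3.6]
opening: 0.106
```

play_rows --moves '[[[0,0,0.001],[0,0,0],0],[[0,0,0.001],[0,0,0],0],[[0,0,0],[0,0,0],0]]'

```text
clock: 15.0
eef_pos: [603.7, 56.8, -2.9]
tcp_rot: [3.141, -0.0, 0.214]
contact_force: [-1.2, -0.3, 2.0]
opening: 0.108
```

play_rows --moves '[[[0,0,0.001],[0,0,0],0],[[0,0,0.001],[0,0,0],0],[[0,0,0],[0,0,0],0]]'

```text
clock: 15.3
eef_pos: [603.6, 56.9, -4.9]
tcp_rot: [3.142, -0.0, 0.214]
contact_force: [-0.4, 0.3, 4.6]
opening: 0.104
```

play_rows --moves '[[[0,0,0.001],[0,0,0],0],[[0,0,0.001],[0,0,0],0],[[0,0,0],[0,0,0],0]]'

```text
clock: 15.6
eef_pos: [603.7, 56.9, -5.0]
tcp_rot: [3.142, -0.0, 0.214]
contact_force: [-8.5, -2.0, 27.3]
opening: 0.107
```

Home: floor contact at 27 N, about 10 mm below the lip level. Release and look at L bracket A.

play_rows --moves '[[[0,0,0],[0,0,0],40],[[0,0,0],[0,0,0],40],[[0,0,-0.02],[0,0,0],40],[[0,0,-0.04],[0,0,0],40],[[0,0,-0.04],[0,0,0.107],40],[[0,0,-0.04],[0,0,0.107],40],[[-0.023,-0.026,0],[0,0,0],40],[[-0.023,-0.026,0],[0,0,0],40],[[-0.023,-0.026,0],[0,0,0],40],[[-0.023,-0.026,0],[0,0,0],40],[[-0.023,-0.026,0],[0,0,0],40],[[-0.023,-0.026,0],[0,0,0],40],[[0,0,0],[0,0,0],40],[[0,0,0],[0,0,0],40]]'

```text
clock: 17.0
eef_pos: [465.1, 213.3, 132.7]
tcp_rot: [3.141, 0.0, 0.002]
contact_force: [0.4, -0.2, 0.2]
opening: 0.404
```

```bash
cat >> br.py <<'E'
def slotcheck(k,f):
    "white share over the base plane of a filled slot, at z 24 vs expected outline"
    x,y=SL[k]; look(k[0],x,y,f)
E
python3 - <<'E'
from br import *
f=grab_frame("wrist"); look("l",541,213,f); plan(541,213,-17,-0.33)
E
```

```text
l origin [540.4 213.3] yaw -0.327 box 60.5 48.2 centroid xy 7.0 -6.8 area 1611.111111111111
at [465.7 212.9 132.8] turn [ 0.    -0.     0.331] shift mm [ 71.2 -24.6 149.8] sense 17.05
```

play_rows --moves '[[[0,0,0],[0,0,0.11],45],[[0,0,0],[0,0,0.11],45],[[0,0,0],[0,0,0.109],45],[[0.0235,-0.008,0.01],[0,0,0],45],[[0.0235,-0.008,0.01],[0,0,0],45],[[0.0235,-0.008,0.01],[0,0,0],45],[[0,0,0.03],[0,0,0],45],[[0,0,0.03],[0,0,0],45],[[0,0,0.03],[0,0,0],45],[[0,0,0.02],[0,0,0],45],[[0,0,0.01],[0,0,0],45],[[0,0,0],[0,0,0],45],[[0,0,0],[0,0,0],0],[[0,0,0],[0,0,0],0],[[0,0,0],[0,0,0],0],[[0,0,0],[0,0,0],0]]'

```text
clock: 18.65
eef_pos: [541.2, 213.2, -15.7]
tcp_rot: [-3.14, -0.002, -0.329]
contact_force: [-0.3, -1.3, 6.7]
opening: 0.103
```

```bash
python3 -c "
from br import *
plan(*SL['l1'],40,0.214)"
```

```text
at [541.2 213.2 -15.7] turn [-0.001 -0.002 -0.543] shift mm [ 28.6 309.8 -55.7] sense 18.65
```

play_rows --moves '[[[0,0,-0.03],[0,0,0],0],[[0,0,-0.03],[0,0,0],0],[[0,0,-0.03],[0,0,0],0],[[0,0,0],[0,0,-0.109],0],[[0,0,0],[0,0,-0.109],0],[[0,0,0],[0,0,-0.109],0],[[0,0,0],[0,0,-0.108],0],[[0,0,0],[0,0,-0.108],0],[[0.0035,0.0387,0],[0,0,0],0],[[0.0035,0.0387,0],[0,0,0],0],[[0.0035,0.0387,0],[0,0,0],0],[[0.0035,0.0387,0],[0,0,0],0],[[0.0035,0.0387,0],[0,0,0],0],[[0.0035,0.0387,0],[0,0,0],0],[[0.0035,0.0387,0],[0,0,0],0],[[0.0035,0.0387,0],[0,0,0],0],[[0,0,0.02],[0,0,0],0],[[0,0,0.015],[0,0,0],0],[[0,0,0],[0,0,0],0],[[0,0,0],[0,0,0],0]]'

```text
clock: 20.65
eef_pos: [632.3, -82.9, 37.6]
tcp_rot: [-3.141, 0.001, 0.215]
contact_force: [0.4, -1.0, -1.3]
opening: 0.104
```

```bash
cat >> br.py <<'E'
OUT={"l":[(-30,-9),(30,-9),(30,39),(12,39),(12,9),(-30,9)],"t":[(-30,-9),(30,-9),(30,9),(9,9),(9,35),(-9,35),(-9,9),(-30,9)],
 "x":[(-30,-9),(-9,-9),(-9,-21),(9,-21),(9,-9),(30,-9),(30,9),(9,9),(9,21),(-9,21),(-9,9),(-30,9)]}
def outl(k,x,y,yaw,z,pl):
    P=np.array(OUT[k],float); c=P.mean(0)
    A=np.array(P); n=len(P); Q=[]
    for i in range(n):   # offset each corner along both edge normals
        a,b,d=P[i-1],P[i],P[(i+1)%n]; n1=np.array([(b-a)[1],-(b-a)[0]])/np.linalg.norm(b-a); n2=np.array([(d-b)[1],-(d-b)[0]])/np.linalg.norm(d-b)
        Q.append(b+pl*(n1+n2))
    Q=np.array(Q); co,s=np.cos(yaw),np.sin(yaw)
    return np.c_[x+Q[:,0]*co-Q[:,1]*s,y+Q[:,0]*s+Q[:,1]*co,np.full(n,z)]
def draw(k,fn):
    "red: slot mouth; green: base top of the held bracket where it should be in the grip"
    f=grab_frame("wrist"); p,R=tool(); yaw=sense()["tcp_rot"][2]
    big=cv2.resize(f["pixels"],None,fx=4,fy=4,interpolation=cv2.INTER_CUBIC)
    P=proj(f,outl(k[0],*SL[k],.214,24,3)); cv2.polylines(big,[(P*4+1.5).astype(np.int32)],True,(255,0,0),1)
    G=proj(f,outl(k[0],p[0],p[1],yaw,p[2]+15.5+14,0)); cv2.polylines(big,[(G*4+1.5).astype(np.int32)],True,(0,255,0),1)
    c=(P.mean(0)*4).astype(int); cv2.imwrite(fn,big[max(0,c[1]-300):c[1]+300,max(0,c[0]-400):c[0]+400,::-1])
E
python3 - <<'E'
from br import *
draw("l1","pics/s2.png"); plan(*SL["l1"],5,0.214)
E
```

```text
at [633.  -82.9  38.3] turn [-0.     0.     0.001] shift mm [ 1.8  0.9 33.3] sense 20.7
```

View pics/s2.png

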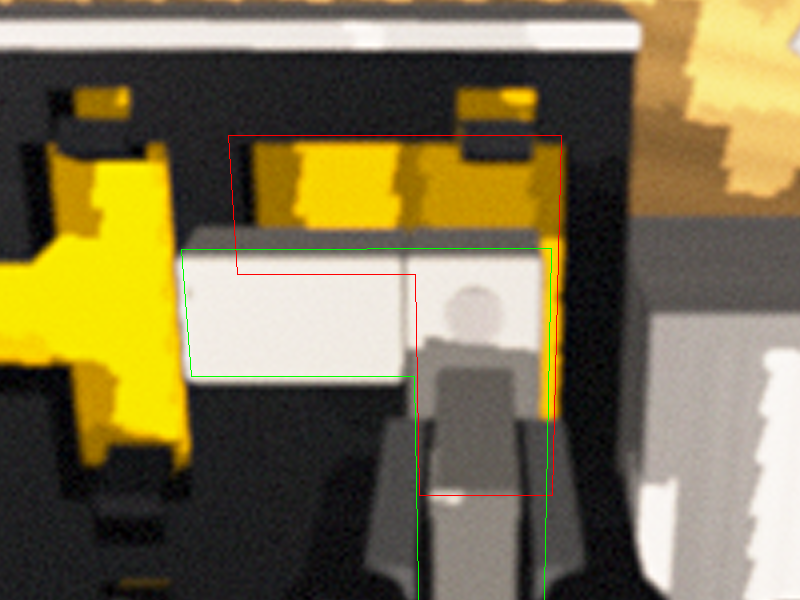

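play_rows --moves '[[[0.0005,0.002,0.02],[0,0,0],0],[[0,0,0.01],[0,0,0],0],[[0,0,0],[0,0,0],0],[[0,0,0.002],[0,0,0],0],[[0,0,0.002],[0,0,0],0],[[0,0,0],[0,0,0],0]]'

```text
clock: 21.3
eef_pos: [634.4, -85.6, 4.5]
tcp_rot: [3.141, -0.001, 0.214]
contact_force: [0.6, 0.7, -1.0]
opening: 0.107
```

play_rows --moves '[[[0,0,0.002],[0,0,0],0],[[0,0,0.002],[0,0,0],0],[[0,0,0],[0,0,0],0]]'

```text
clock: 21.6
eef_pos: [634.3, -85.8, 0.2]
tcp_rot: [3.141, -0.001, 0.214]
contact_force: [0.6, -1.0, 3.7]
opening: 0.105
```

Going in past the lips.

play_rows --moves '[[[0,0,0.002],[0,0,0],0],[[0,0,0.002],[0,0,0],0],[[0,0,0],[0,0,0],0]]'

```text
clock: 21.9
eef_pos: [634.1, -85.8, -4.0]
tcp_rot: [3.141, -0.0, 0.214]
contact_force: [-0.0, -0.7, 2.4]
opening: 0.106
```

play_rows --moves '[[[0,0,0.001],[0,0,0],0],[[0,0,0.001],[0,0,0],0],[[0,0,0],[0,0,0],0]]'

```text
clock: 22.2
eef_pos: [634.1, -85.7, -5.7]
tcp_rot: [3.141, -0.0, 0.214]
contact_force: [-0.5, 0.3, 5.9]
opening: 0.104
```

play_rows --moves '[[[0,0,0.001],[0,0,0],0],[[0,0,0],[0,0,0],0]]'

```text
clock: 22.4
eef_pos: [634.1, -85.7, -5.7]
tcp_rot: [3.141, -0.0, 0.214]
contact_force: [-4.8, -0.4, 17.0]
opening: 0.107
```

play_rows --moves '[[[0,0,0],[0,0,0],40],[[0,0,0],[0,0,0],40],[[0,0,-0.02],[0,0,0],40],[[0,0,-0.04],[0,0,0],40],[[0,0,-0.04],[0,0,0.107],40],[[0,0,-0.04],[0,0,0.107],40],[[-0.027,-0.031,0],[0,0,0],40],[[-0.027,-0.031,0],[0,0,0],40],[[-0.027,-0.031,0],[0,0,0],40],[[-0.027,-0.031,0],[0,0,0],40],[[-0.027,-0.031,0],[0,0,0],40],[[-0.027,-0.031,0],[0,0,0],40],[[-0.027,-0.031,0],[0,0,0],40],[[-0.027,-0.031,0],[0,0,0],40],[[-0.027,-0.031,0],[0,0,0],40],[[-0.027,-0.031,0],[0,0,0],40],[[0,0,0],[0,0,0],40],[[0,0,0],[0,0,0],40]]'

```text
clock: 24.2
eef_pos: [363.3, 224.8, 132.7]
tcp_rot: [3.141, 0.001, 0.003]
contact_force: [-0.3, -0.1, 0.9]
opening: 0.4
```

```bash
sed -i 's/602\.7/601.8/g;s/=(511,/=(510.2,/g' br.py; python3 - <<'E'
from br import *
f=grab_frame("wrist"); look("t",445,224,f,save="pics/bt.png"); look("l",450,317,f); plan(445,224,-17,0)
E
```

```text
t origin [440.2 214.2] yaw -0.538 box 60.3 44.6 centroid xy -0.0 -1251.4 area 1541.0
l origin [443.3 306.1] yaw 0.013 box 60.0 48.1 centroid xy 7.1 -4.7 area 1519.7777777777776
at [363.9 224.3 132.8] turn [0.    0.    0.001] shift mm [ 81.1   0.3 149.8] sense 24.25
```

play_rows --moves '[[[0,0,0],[0,0,0.135],45],[[0,0,0],[0,0,0.135],45],[[0,0,0],[0,0,0.135],45],[[0,0,0],[0,0,0.135],45],[[0.0235,-0.0101,0.01],[0,0,0],45],[[0.0235,-0.0101,0.01],[0,0,0],45],[[0.0235,-0.0101,0.01],[0,0,0],45],[[0,0,0.03],[0,0,0],45],[[0,0,0.03],[0,0,0],45],[[0,0,0.03],[0,0,0],45],[[0,0,0.02],[0,0,0],45],[[0,0,0.01],[0,0,0],45],[[0,0,0],[0,0,0],45],[[0,0,0],[0,0,0],0],[[0,0,0],[0,0,0],0],[[0,0,0],[0,0,0],0],[[0,0,0],[0,0,0],0]]'

```text
clock: 25.95
eef_pos: [441.1, 214.5, -15.9]
tcp_rot: [-3.14, -0.001, -0.54]
contact_force: [0.1, 0.0, 7.7]
opening: 0.108
```

```bash
python3 -c "
from br import *
plan(*SL['t1'],40,0.214)"
```

```text
at [441.1 214.5 -15.9] turn [-0.001 -0.002 -0.754] shift mm [125.2 267.4 -55.9] sense 25.95
```

play_rows --moves '[[[0,0,-0.03],[0,0,0],0],[[0,0,-0.03],[0,0,-0.126],0],[[0,0,-0.03],[0,0,-0.126],0],[[0,0,0],[0,0,-0.126],0],[[0,0,0],[0,0,-0.126],0],[[0,0,0],[0,0,-0.125],0],[[0,0,0],[0,0,-0.125],0],[[0.0156,0.0334,0],[0,0,0],0],[[0.0156,0.0334,0],[0,0,0],0],[[0.0156,0.0334,0],[0,0,0],0],[[0.0156,0.0334,0],[0,0,0],0],[[0.0156,0.0334,0],[0,0,0],0],[[0.0156,0.0334,0],[0,0,0],0],[[0.0156,0.0334,0],[0,0,0],0],[[0.0156,0.0334,0],[0,0,0],0],[[0,0,0.02],[0,0,0],0],[[0,0,0.015],[0,0,0],0],[[0,0,0],[0,0,0],0],[[0,0,0],[0,0,0],0]]'

```text
clock: 27.85
eef_pos: [617.8, -19.8, 37.7]
tcp_rot: [-3.141, 0.002, 0.215]
contact_force: [-0.6, 0.0, 0.0]
opening: 0.106
```

```bash
python3 - <<'E'
from br import *
draw("t1","pics/s3.png"); plan(*SL["t1"],5,0.214)
E
```

```text
at [618.4 -19.8  38.3] turn [-0.     0.     0.001] shift mm [ 1.7  0.8 33.3] sense 27.9
```

View pics/s3.png

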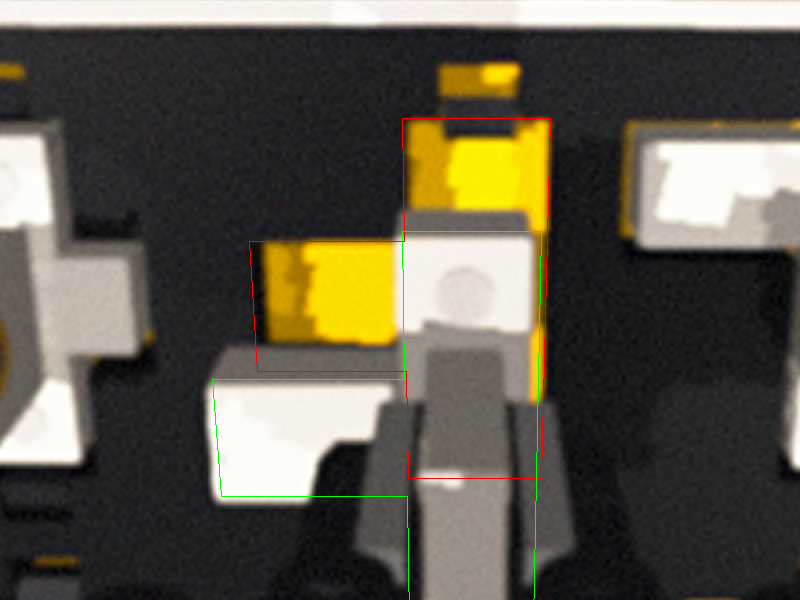

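Red outline matches slot T1. The held T is ~1 mm left of nominal, and the placed X and L look flush. Descending with correction.

play_rows --moves '[[[0.0015,0.0018,0.02],[0,0,0],0],[[0,0,0.01],[0,0,0],0],[[0,0,0],[0,0,0],0],[[0,0,0.002],[0,0,0],0],[[0,0,0.002],[0,0,0],0],[[0,0,0],[0,0,0],0]]'

```text
clock: 28.5
eef_pos: [620.6, -21.9, 4.4]
tcp_rot: [3.142, -0.0, 0.214]
contact_force: [-1.0, 0.6, -0.1]
opening: 0.102
```

play_rows --moves '[[[0,0,0.002],[0,0,0],0],[[0,0,0.002],[0,0,0],0],[[0,0,0],[0,0,0],0]]'

```text
clock: 28.8
eef_pos: [620.9, -22.0, 0.2]
tcp_rot: [3.141, -0.001, 0.214]
contact_force: [0.1, -0.4, 3.2]
opening: 0.104
```

play_rows --moves '[[[0,0,0.002],[0,0,0],0],[[0,0,0.002],[0,0,0],0],[[0,0,0.001],[0,0,0],0],[[0,0,0.001],[0,0,0],0],[[0,0,0.001],[0,0,0],0],[[0,0,0],[0,0,0],0]]'

```text
clock: 29.4
eef_pos: [620.7, -22.0, -5.9]
tcp_rot: [3.141, -0.0, 0.214]
contact_force: [-3.7, -1.4, 14.7]
opening: 0.106
```

play_rows --moves '[[[0,0,0],[0,0,0],40],[[0,0,0],[0,0,0],40],[[0,0,-0.02],[0,0,0],40],[[0,0,-0.04],[0,0,0],40],[[0,0,-0.04],[0,0,0.107],40],[[0,0,-0.04],[0,0,0.107],40],[[-0.0175,-0.0378,0],[0,0,0],40],[[-0.0175,-0.0378,0],[0,0,0],40],[[-0.0175,-0.0378,0],[0,0,0],40],[[-0.0175,-0.0378,0],[0,0,0],40],[[-0.0175,-0.0378,0],[0,0,0],40],[[-0.0175,-0.0378,0],[0,0,0],40],[[-0.0175,-0.0378,0],[0,0,0],40],[[-0.0175,-0.0378,0],[0,0,0],40],[[-0.0175,-0.0378,0],[0,0,0],40],[[0,0,0],[0,0,0],40],[[0,0,0],[0,0,0],40]]'

```text
clock: 31.1
eef_pos: [462.4, 318.9, 132.5]
tcp_rot: [3.141, 0.001, 0.002]
contact_force: [-0.2, -0.4, 0.1]
opening: 0.406
```

```bash
python3 - <<'E'
from br import *
f=grab_frame("wrist"); look("x",544,322,f); plan(544,322,-17,0)
E
```

```text
x origin [543.4 322.9] yaw -0.005 box 59.4 41.3 centroid xy 0.0 0.0 area 1478.7777777777776
at [462.8 318.1 132.6] turn [0.001 0.    0.001] shift mm [ 81.2  -3.9 149.6] sense 31.15
```

play_rows --moves '[[[0.027,-0.0016,0.01],[0,0,0],45],[[0.027,-0.0016,0.01],[0,0,0],45],[[0.0265,-0.0016,0.01],[0,0,0],45],[[0,0,0.03],[0,0,0],45],[[0,0,0.03],[0,0,0],45],[[0,0,0.03],[0,0,0],45],[[0,0,0.02],[0,0,0],45],[[0,0,0.01],[0,0,0],45],[[0,0,0],[0,0,0],45],[[0,0,0],[0,0,0],0],[[0,0,0],[0,0,0],0],[[0,0,0],[0,0,0],0],[[0,0,0],[0,0,0],0]]'

```text
clock: 32.45
eef_pos: [544.7, 323.6, -15.5]
tcp_rot: [-3.141, -0.002, -0.0]
contact_force: [-0.2, -1.3, 8.3]
opening: 0.107
```

```bash
python3 -c "
from br import *
plan(*SL['x2'],40,0.214)"
```

```text
at [544.7 323.6 -15.5] turn [-0.001 -0.002 -0.214] shift mm [-90.8 272.1 -55.5] sense 32.45
```

play_rows --moves '[[[0,0,-0.03],[0,0,0],0],[[0,0,-0.03],[0,0,-0.107],0],[[0,0,-0.03],[0,0,-0.107],0],[[-0.0112,0.0342,0],[0,0,0],0],[[-0.0112,0.0342,0],[0,0,0],0],[[-0.0112,0.0342,0],[0,0,0],0],[[-0.0112,0.0342,0],[0,0,0],0],[[-0.0112,0.0342,0],[0,0,0],0],[[-0.0112,0.0342,0],[0,0,0],0],[[-0.0112,0.0342,0],[0,0,0],0],[[-0.0112,0.0342,0],[0,0,0],0],[[0,0,0.02],[0,0,0],0],[[0,0,0.015],[0,0,0],0],[[0,0,0],[0,0,0],0],[[0,0,0],[0,0,0],0]]'

```text
clock: 33.95
eef_pos: [514.1, 36.8, 38.3]
tcp_rot: [-3.142, 0.0, 0.214]
contact_force: [0.9, 0.3, -1.1]
opening: 0.104
```

```bash
python3 - <<'E'
from br import *
draw("x2","pics/s4.png"); plan(*SL["x2"],5,0.214)
E
```

```text
at [514.5  37.   38.7] turn [ 0.    -0.001  0.   ] shift mm [-0.4 -1.5 33.7] sense 34.0
```

View pics/s4.png

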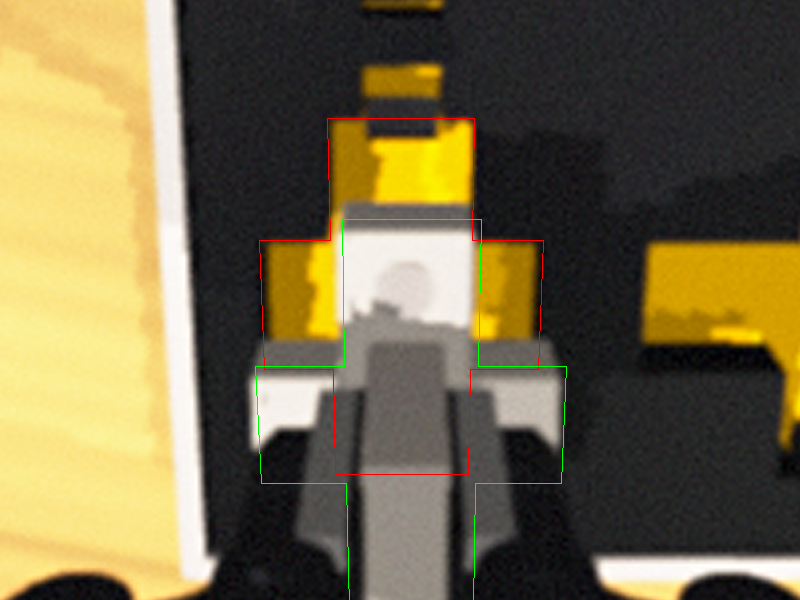

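Aligned within about 0.5 mm.

play_rows --moves '[[[0.0005,-0.0005,0.02],[0,0,0],0],[[0,0,0.01],[0,0,0],0],[[0,0,0],[0,0,0],0],[[0,0,0.002],[0,0,0],0],[[0,0,0.002],[0,0,0],0],[[0,0,0],[0,0,0],0]]'

```text
clock: 34.6
eef_pos: [514.8, 37.3, 4.3]
tcp_rot: [3.142, -0.001, 0.214]
contact_force: [-0.8, 0.2, -0.3]
opening: 0.107
```

play_rows --moves '[[[0,0,0.002],[0,0,0],0],[[0,0,0.002],[0,0,0],0],[[0,0,0],[0,0,0],0]]'

```text
clock: 34.9
eef_pos: [514.8, 37.3, 0.1]
tcp_rot: [3.141, -0.0, 0.214]
contact_force: [0.3, 0.1, 3.1]
opening: 0.108
```

play_rows --moves '[[[0,0,0.002],[0,0,0],0],[[0,0,0.002],[0,0,0],0],[[0,0,0.001],[0,0,0],0],[[0,0,0.001],[0,0,0],0],[[0,0,0.001],[0,0,0],0],[[0,0,0],[0,0,0],0]]'

```text
clock: 35.5
eef_pos: [514.6, 37.3, -5.6]
tcp_rot: [3.142, -0.0, 0.214]
contact_force: [-6.5, -0.4, 25.8]
opening: 0.107
```

play_rows --moves '[[[0,0,0],[0,0,0],40],[[0,0,0],[0,0,0],40],[[0,0,-0.02],[0,0,0],40],[[0,0,-0.04],[0,0,0],40],[[0,0,-0.04],[0,0,0.107],40],[[0,0,-0.04],[0,0,0.107],40],[[-0.019,-0.034,0],[0,0,0],40],[[-0.019,-0.034,0],[0,0,0],40],[[-0.019,-0.034,0],[0,0,0],40],[[-0.019,-0.034,0],[0,0,0],40],[[-0.019,-0.034,0],[0,0,0],40],[[-0.019,-0.034,0],[0,0,0],40],[[-0.019,-0.034,0],[0,0,0],40],[[-0.019,-0.034,0],[0,0,0],40],[[0,0,0],[0,0,0],40],[[0,0,0],[0,0,0],40]]'

```text
clock: 37.1
eef_pos: [361.8, 309.6, 132.5]
tcp_rot: [3.141, 0.001, 0.002]
contact_force: [-0.4, -0.9, 0.3]
opening: 0.401
```

```bash
python3 - <<'E'
from br import *
f=grab_frame("wrist"); look("l",445,312,f); plan(445,306,-17,0)
E
```

```text
l origin [443.1 306.2] yaw 0.012 box 59.8 48.0 centroid xy 6.9 -6.8 area 1607.888888888889
at [362.3 308.9 132.6] turn [0.001 0.001 0.001] shift mm [ 82.7   2.9 149.6] sense 37.15
```

play_rows --moves '[[[0.027,0.001,0.01],[0,0,-0.012],45],[[0.027,0.001,0.01],[0,0,0],45],[[0.027,0.0007,0.01],[0,0,0],45],[[0,0,0.03],[0,0,0],45],[[0,0,0.03],[0,0,0],45],[[0,0,0.03],[0,0,0],45],[[0,0,0.02],[0,0,0],45],[[0,0,0.01],[0,0,0],45],[[0,0,0],[0,0,0],45],[[0,0,0],[0,0,0],0],[[0,0,0],[0,0,0],0],[[0,0,0],[0,0,0],0],[[0,0,0],[0,0,0],0]]'

```text
clock: 38.45
eef_pos: [444.5, 307.8, -15.7]
tcp_rot: [-3.14, -0.002, 0.012]
contact_force: [0.7, -2.1, 7.2]
opening: 0.101
```

```bash
python3 -c "
from br import *
plan(*SL['l2'],40,0.214)"
```

```text
at [444.5 307.8 -15.7] turn [-0.001 -0.002 -0.202] shift mm [ 10.4 422.8 -55.7] sense 38.45
```

play_rows --moves '[[[0,0,-0.03],[0,0,0],0],[[0,0,-0.03],[0,0,-0.101],0],[[0,0,-0.03],[0,0,-0.101],0],[[0.001,0.0385,0],[0,0,0],0],[[0.001,0.0385,0],[0,0,0],0],[[0.001,0.0385,0],[0,0,0],0],[[0.001,0.0385,0],[0,0,0],0],[[0.001,0.0385,0],[0,0,0],0],[[0.001,0.0385,0],[0,0,0],0],[[0.001,0.0385,0],[0,0,0],0],[[0.001,0.0385,0],[0,0,0],0],[[0.001,0.0385,0],[0,0,0],0],[[0.001,0.0385,0],[0,0,0],0],[[0.001,0.0385,0],[0,0,0],0],[[0,0,0.02],[0,0,0],0],[[0,0,0.015],[0,0,0],0],[[0,0,0],[0,0,0],0],[[0,0,0],[0,0,0],0]]'

```text
clock: 40.25
eef_pos: [544.1, -104.1, 38.3]
tcp_rot: [-3.141, 0.0, 0.214]
contact_force: [1.0, -0.4, 0.1]
opening: 0.11
```

```bash
python3 - <<'E'
from br import *
draw("l2","pics/s5.png"); plan(*SL["l2"],5,0.214)
E
```

```text
at [ 544.6 -104.1   38.7] turn [ 0.    -0.001  0.   ] shift mm [ 0.2 -1.  33.7] sense 40.3
```

View pics/s5.png

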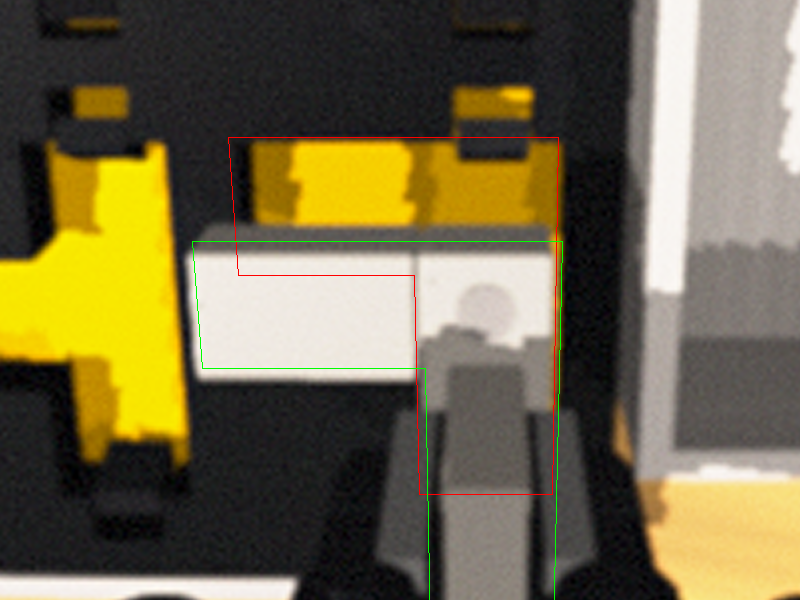

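play_rows --moves '[[[0.001,0.0005,0.02],[0,0,0],0],[[0,0,0.01],[0,0,0],0],[[0,0,0],[0,0,0],0],[[0,0,0.002],[0,0,0],0],[[0,0,0.002],[0,0,0],0],[[0,0,0],[0,0,0],0]]'

```text
clock: 40.9
eef_pos: [545.4, -104.6, 4.3]
tcp_rot: [3.141, -0.0, 0.214]
contact_force: [-1.2, 0.8, -0.6]
opening: 0.104
```

play_rows --moves '[[[0,0,0.002],[0,0,0],0],[[0,0,0.002],[0,0,0],0],[[0,0,0],[0,0,0],0]]'

```text
clock: 41.2
eef_pos: [545.7, -104.7, 0.2]
tcp_rot: [3.141, -0.001, 0.214]
contact_force: [0.3, 0.2, 4.3]
opening: 0.104
```

play_rows --moves '[[[0,0,0.002],[0,0,0],0],[[0,0,0.002],[0,0,0],0],[[0,0,0.001],[0,0,0],0],[[0,0,0.001],[0,0,0],0],[[0,0,0.001],[0,0,0],0],[[0,0,0],[0,0,0],0]]'

```text
clock: 41.8
eef_pos: [545.4, -104.6, -5.8]
tcp_rot: [3.141, -0.0, 0.214]
contact_force: [-4.7, 0.4, 18.5]
opening: 0.104
```

All five are pressed home, with floor contact at 15–27 N each. Releasing and moving over the cup; a top view will check for anything white left on the table.

play_rows --moves '[[[0,0,0],[0,0,0],40],[[0,0,0],[0,0,0],40],[[0,0,-0.02],[0,0,0],40],[[0,0,-0.044],[0,0,0],40],[[0,0,-0.044],[0,0,0.138],40],[[0,0,-0.044],[0,0,0.138],40],[[0,0,-0.044],[0,0,0.138],40],[[-0.006,0.0355,0],[0,0,0],40],[[-0.006,0.0355,0],[0,0,0],40],[[-0.006,0.0355,0],[0,0,0],40],[[-0.006,0.0355,0],[0,0,0],40],[[-0.006,0.0355,0],[0,0,0],40],[[-0.006,0.0355,0],[0,0,0],40],[[-0.006,0.0355,0],[0,0,0],40],[[-0.006,0.0355,0],[0,0,0],40],[[0,0,0],[0,0,0],40],[[0,0,0],[0,0,0],40]]'

```text
clock: 43.5
eef_pos: [441.2, -373.4, 188.4]
tcp_rot: [-3.141, 0.001, -0.202]
contact_force: [0.9, 0.3, -0.1]
opening: 0.396
```

```bash
cat > cup.py <<'E'
from br import *
def cupmat(f,x=510,y=-390,hw=120,fn=None,thr=60,z=36):
    s=3
    def blob(m,k):
        m=cv2.morphologyEx(m.astype(np.uint8),cv2.MORPH_OPEN,np.ones((k,k))); m=cv2.morphologyEx(m,cv2.MORPH_CLOSE,np.ones((15,15)))
        n,l,st,c=cv2.connectedComponentsWithStats(m); i=1+np.argmax(st[1:,4]); return l==i
    def rep(nm,m):
        r,cc=np.nonzero(m); W=np.c_[x+hw-r/s,y+hw-cc/s].astype(np.float32); R=cv2.minAreaRect(W); q=cv2.boxPoints(R); e=[q[1]-q[0],q[2]-q[1]]; e.sort(key=np.linalg.norm)
        a=np.arctan2(e[1][1],e[1][0]); a=(a+np.pi/2)%np.pi-np.pi/2
        print(nm,"centre",np.round(R[0],1),"yaw",round(float(a),3),"size",np.linalg.norm(e[1]).round(1),np.linalg.norm(e[0]).round(1)); return W,a
    im=rect(f,x-hw,x+hw,y-hw,y+hw,z,s); h=cv2.cvtColor(im,cv2.COLOR_RGB2HSV)
    m=blob((h[...,1]<thr)&(h[...,2]>95),5); W,a=rep("cup@%d"%z,m)
    # profile of width along the axis
    ex=np.array([np.cos(a),np.sin(a)]); ey=np.array([-ex[1],ex[0]]); A,B=W@ex,W@ey
    for t in np.arange(A.min()+1,A.max(),6):
        k=abs(A-t)<.7; 
        if k.any(): print("  s=%.0f width %.1f mid %.1f"%(t,np.ptp(B[k]),(B[k].max()+B[k].min())/2))
    print("  axis end +: world",(ex*A.max()+ey*np.median(B)).round(1)," end -:",(ex*A.min()+ey*np.median(B)).round(1))
    if fn: cv2.imwrite(fn,cv2.resize(np.vstack([np.hstack([im[:,:,::-1],cv2.merge([m.astype(np.uint8)*255]*3)])]),(800,400)))
    im2=rect(f,x-hw,x+hw,y-hw,y+hw,2,s); h2=cv2.cvtColor(im2,cv2.COLOR_RGB2HSV)
    rep("mat",blob((h2[...,2]<60)|((h2[...,1]<thr)),7))
E
python3 - <<'E'
from cup import *
import pickle
print(tool()[0],sense()["tcp_rot"][2])
f=grab_frame("wrist"); pickle.dump(f,open("cup.pkl","wb")); cupmat(f,fn="pics/cup1.png")
t=grab_frame("top"); pickle.dump(t,open("top2.pkl","wb"))
for k in SL: print(k,end=" "); look(k[0],*SL[k],t,hw=42) ; print()
p=t["pixels"];hsv=cv2.cvtColor(p,cv2.COLOR_RGB2HSV)
w=((hsv[...,1]<60)&(hsv[...,2]>110)).astype(np.uint8)
n,l,st,c=cv2.connectedComponentsWithStats(w)
for i in range(1,n):
    if st[i,4]>60: print("W",st[i],cast(t,c[i],14)[0].round(0))
E
```

```text
[ 441.18893472 -373.42936417  188.35902827] -0.20208543625749065
cup@36 centre [ 478.1 -371.7] yaw -0.308 size 161.3 58.6
  s=489 width 10.5 mid -208.9
  s=495 width 11.8 mid -209.0
  s=501 width 12.0 mid -208.8
  s=507 width 11.7 mid -209.0
  s=513 width 12.0 mid -208.8
  s=519 width 11.2 mid -208.8
  s=525 width 7.0 mid -208.5
  s=531 width 58.2 mid -209.1
  s=537 width 58.3 mid -209.3
  s=543 width 58.4 mid -209.2
  s=549 width 58.1 mid -209.1
  s=555 width 58.2 mid -209.3
  s=561 width 58.3 mid -209.3
  s=567 width 58.1 mid -209.2
  s=573 width 58.3 mid -209.2
  s=579 width 58.4 mid -209.2
  s=585 width 58.0 mid -209.2
  s=591 width 58.3 mid -209.2
  s=597 width 58.2 mid -209.2
  s=603 width 58.2 mid -209.2
  s=609 width 58.1 mid -209.1
  s=615 width 58.2 mid -209.2
  s=621 width 58.1 mid -209.2
  s=627 width 58.0 mid -209.2
  s=633 width 58.0 mid -209.1
  s=639 width 58.0 mid -209.3
  s=645 width 58.2 mid -209.2
  axis end +: world [ 555.1 -395.9]  end -: [ 401.3 -347. ]
mat centre [ 472.5 -373.6] yaw -0.289 size 180.4 88.5
x1 x origin [605.2  58.4] yaw 0.199 box 62.0 43.0 centr
[... 375 characters left out ...]
 xy 2.9 -1.7 area 700.1111111111112

l2 l origin [ 545.  -104.1] yaw 0.215 box 61.8 51.9 centroid xy 6.7 -7.6 area 1745.3333333333333

W [ 448    0   35   49 1054] [1062. -447.   14.]
W [341 133  15  39  89] [ 734. -142.   14.]
W [252 136  10   8  62] [768.  71.  14.]
W [241 170 108 104 490] [567.  16.  14.]
W [ 334  174   60   62 1889] [ 608. -180.   14.]
W [306 182  26  26 270] [640. -75.  14.]
W [282 188  22  26 261] [620. -13.  14.]
W [254 195  16  27 219] [605.  62.  14.]
W [315 220  26  27 280] [551. -94.  14.]
W [437 224  36  67 975] [ 503. -385.   14.]
W [263 234  16  27 221] [513.  42.  14.]
W [533 241  27  27  69] [ 487. -610.   14.]
W [ 482  255   78  130 2415] [ 298. -563.   14.]
```

All five brackets read in their slots at tray yaw, and no white bracket remains on the table. The cup origin is at about (472,-370), yaw -0.308, with mat centre at about (472,-374), yaw -0.289. I'll confirm the mat in the top view, then align over the handle.

```bash
python3 - <<'E'
from cup import *
import pickle
t=pickle.load(open("top2.pkl","rb")); im=rect(t,360,580,-500,-260,2,3); h=cv2.cvtColor(im,cv2.COLOR_RGB2HSV)
m=((h[...,2]<55)|((h[...,1]<70)&(h[...,2]>100))).astype(np.uint8); m=cv2.morphologyEx(m,cv2.MORPH_OPEN,np.ones((15,15)))
n,l,st,c=cv2.connectedComponentsWithStats(m); i=1+np.argmax(st[1:,4]); r,cc=np.nonzero(l==i)
print(cv2.minAreaRect(np.c_[580-r/3,-260-cc/3].astype(np.float32)))
print(sense()["qpos"].tolist(),tool()[0].tolist())
E
```

```text
((469.9126281738281, -383.1505432128906), (111.09983825683594, 179.60549926757812), 73.1972885131836)
[-0.7031711218180245, 0.2879972888042334, 1.74340039215816, 0.0004857276240605317, 1.1111211103931065, 1.067410278627425] [441.8142830056239, -372.35431255542574, 188.589486515333]
```

play_rows --moves '[[[0,0,0.02],[0,0,0.106],40],[[-0.011,-0.0065,0.04],[0,0,0],40],[[-0.011,-0.0065,0.04],[0,0,0],40],[[0,0,0.025],[0,0,0],40],[[0,0,0],[0,0,0],40],[[0,0,0],[0,0,0],40]]' --squeeze 110

```text
clock: 44.2
eef_pos: [425.4, -353.7, 64.5]
tcp_rot: [-3.141, 0.0, -0.305]
contact_force: [0.5, -0.3, -0.2]
opening: 0.397
```

```bash
python3 - <<'E'
from cup import *
plan(424,-354.5,-5,-.308); print(sense()["qpos"].tolist())
f=grab_frame("wrist"); p,R=tool()
# where should handle top corners / rim lie; check the lip & rim via narrow mask: report cup outline at rim height again
cupmat(f,hw=120)
E
```

```text
at [ 425.4 -353.7   64.5] turn [-0.     0.     0.003] shift mm [-1.1  1.2 69.5] sense 44.2
[-0.6964537010391869, 0.40585212862110553, 1.8957483926797265, 0.0001443601920528967, 0.840149643261154, 1.1792894003912688]
cup@36 centre [ 496.  -377.5] yaw -0.306 size 123.1 58.2
  s=526 width 57.3 mid -210.2
  s=532 width 58.1 mid -210.3
  s=538 width 57.7 mid -210.0
  s=544 width 57.5 mid -210.1
  s=550 width 57.5 mid -210.0
  s=556 width 57.7 mid -210.0
  s=562 width 57.5 mid -210.0
  s=568 width 57.6 mid -210.0
  s=574 width 58.1 mid -210.3
  s=580 width 57.9 mid -210.3
  s=586 width 58.0 mid -210.3
  s=592 width 57.8 mid -210.3
  s=598 width 57.9 mid -210.3
  s=604 width 57.8 mid -210.3
  s=610 width 57.9 mid -210.3
  s=616 width 57.8 mid -210.2
  s=622 width 57.8 mid -210.2
  s=628 width 57.8 mid -210.2
  s=634 width 57.9 mid -210.2
  s=640 width 57.8 mid -210.3
  s=646 width 57.2 mid -210.4
  axis end +: world [ 554.8 -395.6]  end -: [ 437.5 -358.5]
mat centre [ 469.7 -370.7] yaw -0.302 size 195.6 94.8
```

play_rows --moves '[[[-0.001,0.001,0.025],[0,0,0],40],[[0,0,0.025],[0,0,0],40],[[0,0,0.015],[0,0,0],40],[[0,0,0.005],[0,0,0],40],[[0,0,0],[0,0,0],40],[[0,0,0],[0,0,0],0],[[0,0,0],[0,0,0],0],[[0,0,0],[0,0,0],0],[[0,0,0],[0,0,0],0]]'

```text
clock: 45.15
eef_pos: [424.2, -355.6, -4.7]
tcp_rot: [3.141, -0.002, -0.306]
contact_force: [-1.4, 0.5, 6.9]
opening: 0.1
```

```bash
cat > kin.py <<'E'
import numpy as np
from scipy.optimize import lstsq if 0 else least_squares
E
cat > kin.py <<'E'
import numpy as np
from rig import *
D=[([-1.16539928,.353683696,1.63416346,0,1.15521176],[247.65,-573.24,195.23]),([.30813,.6308,1.613257,0,.896319],[652.74,209.325,20.82]),
([-.7031711,.2879973,1.7434004,0,1.1111211],[441.8,-372.4,188.6]),([-.6964537,.4058521,1.8957484,0,.8401496],[425.4,-353.7,64.5])]
s=sense(); D.append((s["qpos"][:5],s["eef_pos"]))
A=[];b=[]
for q,p in D:
    c,f=q[1],q[1]+q[2]
    A+= [[1,0,np.sin(c),np.sin(f),np.cos(f)],[0,1,np.cos(c),np.cos(f),-np.sin(f)]]; b+=[np.hypot(*p[:2]),p[2]]
x,res,rk,sv=np.linalg.lstsq(np.array(A),np.array(b),rcond=None)
if __name__=="__main__": print("a1,H-T,L2,L3,a3",x.round(1),"resid",(np.array(A)@x-b).round(1),sv.round(2))
E
python3 kin.py; python3 -c "
from h import *
s=sense();print(s['qpos'].round(3),s['opening'],s['wrist_torque'])"
```

```text
a1,H-T,L2,L3,a3 [-3.000e-01 -8.730e+01  5.697e+02  4.929e+02  5.720e+01] resid [ 0.1 -0.  -0.1 -0.1 -0.2  0.   0.3  0.1 -0.1  0. ] [3.86 3.15 0.27 0.27 0.17]
[-0.7    0.513  1.928 -0.     0.698  1.177] 0.10028013598263498 [ 0.05852286  0.11186479 -0.04861302]
```

Cup handle gripped (opening 0.10). The arm model fits well; next I need the well's rim position and a pour path that keeps the lip over the well.

```bash
python3 - <<'E'
from cup import *
import pickle
f=pickle.load(open("tray.pkl","rb"))
C=cast(f,[(367,135),(480,115),(482,222),(386,241)],50); print(C.round(0),C.mean(0).round(1))
# mask: low-saturation bright region rectified at rim height, in the tray frame
s=3; im=rect(f,500,720,-270,-80,50,s); h=cv2.cvtColor(im,cv2.COLOR_RGB2HSV)
m=((h[...,1]<70)&(h[...,2]>60)).astype(np.uint8); m=cv2.morphologyEx(m,cv2.MORPH_OPEN,np.ones((9,9)))
n,l,st,c=cv2.connectedComponentsWithStats(m); i=1+np.argmax(st[1:,4]); r,cc=np.nonzero(l==i)
R=cv2.minAreaRect(np.c_[720-r/s,-80-cc/s].astype(np.float32)); print(R)
t=pickle.load(open("top2.pkl","rb")); im=rect(t,500,720,-270,-80,50,s); h=cv2.cvtColor(im,cv2.COLOR_RGB2HSV)
m=((h[...,1]<60)&(h[...,2]>70)).astype(np.uint8); m=cv2.morphologyEx(m,cv2.MORPH_OPEN,np.ones((25,25)))
n,l,st,c=cv2.connectedComponentsWithStats(m); i=1+np.argmax(st[1:,4]); r,cc=np.nonzero(l==i)
print(cv2.minAreaRect(np.c_[720-r/s,-80-cc/s].astype(np.float32)))
print(sense()["clock"])
E
```

```text
[[ 653.  -99.   50.]
 [ 674. -212.   50.]
 [ 559. -238.   50.]
 [ 537. -131.   50.]] [ 605.9 -169.9   50. ]
((606.77978515625, -166.39016723632812), (126.85421752929688, 117.94145202636719), 11.9761323928833)
((598.9376831054688, -166.63583374023438), (112.8652114868164, 105.55999755859375), 11.849947929382324)
45.15
```

Well centre is (606,-170): the rim corners and the tray model agree. I'll lift, turn to yaw 0.45 (a heading the wrist can tip in) and bring the lip in over the near part of the well.

play_rows --moves '[[[0,0,-0.01],[0,0,0],0],[[0,0,-0.02],[0,0,0],0],[[0,0,-0.025],[0,0,0],0],[[0,0,-0.025],[0,0,0],0],[[0,0,0],[0,0,-0.1],0],[[0,0,0],[0,0,-0.1],0],[[0,0,0],[0,0,-0.11],0],[[0,0,0],[0,0,-0.112],0],[[0,0,0],[0,0,-0.112],0],[[0,0,0],[0,0,-0.112],0],[[0,0,0],[0,0,-0.112],0],[[0.014,-0.0145,0],[0,0,0],0],[[0.014,-0.0145,0],[0,0,0],0],[[0.014,-0.0145,0],[0,0,0],0],[[0.014,-0.0145,0],[0,0,0],0],[[0.014,-0.0145,0],[0,0,0],0],[[0.014,-0.0145,0],[0,0,0],0],[[0,0,0.01],[0,0,0],0],[[0,0,0],[0,0,0],0],[[0,0,0],[0,0,0],0]]'

```text
clock: 47.15
eef_pos: [460.6, -240.4, 63.9]
tcp_rot: [-3.141, 0.001, 0.452]
contact_force: [-0.6, -0.3, -1.5]
opening: 0.093
```

```bash
python3 - <<'E'
from cup import *
plan(461.6,-240.2,65,.45); s=sense(); print(s["qpos"].round(3),s["opening"],s["contact_force"])
p,R=tool(); print("lip",p+R.apply([136,0,-43]))
f=grab_frame("wrist"); x,y=(p+R.apply([50,0,0]))[:2]
im=rect(f,560-70,560+70,-200-70,-200+70,p[2]+43,3); cv2.imwrite("pics/pre.png",im[:,:,::-1])
cupmat(f,x,y,110,z=p[2]+43)
E
```

```text
at [ 460.6 -240.4   63.9] turn [-0.     0.001  0.002] shift mm [ 1.   0.2 -1.1] sense 47.15
[-0.484  0.363  1.968 -0.     0.811  0.636] 0.09312342420935767 [-0.60548881 -0.27977646 -1.51240539]
lip [ 582.97830865 -181.0637879   106.84387471]
cup@106 centre [ 493.  -205.1] yaw 0.441 size 154.6 105.9
  s=282 width 10.0 mid -413.7
  s=288 width 9.7 mid -413.6
  s=294 width 10.0 mid -413.4
  s=300 width 9.4 mid -413.4
  s=306 width 10.0 mid -413.5
  s=312 width 11.0 mid -413.2
  s=318 width 10.0 mid -412.8
  s=324 width 2.2 mid -409.3
  s=330 width 55.3 mid -412.9
  s=336 width 56.1 mid -413.2
  s=342 width 55.9 mid -413.1
  s=348 width 55.9 mid -413.0
  s=354 width 55.9 mid -413.0
  s=360 width 56.1 mid -412.9
  s=366 width 55.9 mid -412.9
  s=372 width 56.2 mid -412.9
  s=378 width 56.1 mid -412.8
  s=384 width 56.1 mid -412.7
  s=390 width 56.1 mid -412.7
  s=396 width 56.1 mid -412.6
  s=402 width 56.5 mid -412.8
  s=408 width 85.1 mid -399.8
  s=414 width 93.8 mid -396.9
  s=420 width 93.5 mid -398.4
  s=426 width 103.5 mid -395.0
  s=432 width 103.5 mid -396.6
  axis end +: world [ 569.7 -186.4]  end -: [ 429.9 -252.4]
mat centre [ 505.7 -218.4] yaw -1.571 size 219.7 219.7
```

Cup held as expected, lip at (583,-181,107). First part of the tip, rotating about the lip.

play_rows --moves '[[[-0.003,0,-0.011],[0,-0.08,0],0],[[-0.003,0,-0.011],[0,-0.08,0],0],[[-0.003,0,-0.011],[0,-0.08,0],0],[[-0.003,0,-0.011],[0,-0.08,0],0],[[-0.003,0,-0.011],[0,-0.08,0],0],[[-0.003,0,-0.011],[0,-0.08,0],0],[[-0.003,0,-0.011],[0,-0.08,0],0],[[-0.003,0,-0.011],[0,-0.08,0],0],[[0,0,0],[0,0,0],0]]'

```text
clock: 48.1
eef_pos: [463.8, -239.3, 153.3]
tcp_rot: [3.141, 0.64, 0.452]
contact_force: [1.5, 0.1, -2.2]
opening: 0.098
```

```bash
cat > st.py <<'E'
from h import *
s=sense(); p,R=tool(); print(s["qpos"].round(3),round(s["opening"],3),s["contact_force"].round(1),s["wrist_torque"].round(2),s["clock"])
print("lip",(p+R.apply([136,0,-43])).round(1),"tool z",R.apply([0,0,1]).round(3),"tilt deg",np.degrees(np.arccos(-R.apply([0,0,1])[2])).round(1),"down in tool",R.inv().apply([0,0,-1]).round(3),"fwd(.9,.435) in tool",R.inv().apply([.9,.435,0]).round(3))
E
python3 st.py
```

```text
[-0.21   0.557  1.594 -0.377  1.525  1.03 ] 0.098 [ 1.5  0.1 -2.2] [ 0.2  -0.49 -0.03] 48.1
lip [ 584.9 -180.4  106.5] tool z [-0.537 -0.261 -0.802] tilt deg 36.7 down in tool [ 0.598 -0.     0.802] fwd(.9,.435) in tool [ 0.801  0.002 -0.597]
```

play_rows --moves '[[[0.009,0,0.012],[0,0,0],0],[[0.009,0,0.012],[0,0,0],0],[[0.009,0,0.012],[0,0,0],0],[[-0.003,0,-0.011],[0,-0.08,0],0],[[-0.003,0,-0.011],[0,-0.08,0],0],[[-0.003,0,-0.011],[0,-0.08,0],0],[[-0.003,0,-0.011],[0,-0.08,0],0],[[-0.003,0,-0.011],[0,-0.08,0],0],[[-0.003,0,-0.011],[0,-0.08,0],0],[[0,0,0],[0,0,0],0]]'

```text
clock: 49.1
eef_pos: [495.0, -223.0, 162.6]
tcp_rot: [-3.136, 1.123, 0.458]
contact_force: [-0.1, -0.3, -2.1]
opening: 0.098
```

```bash
python3 st.py
```

```text
[-0.094  0.873  1.313 -0.53   1.96   1.092] 0.098 [-0.1 -0.3 -2.1] [ 0.36 -0.64  0.01] 49.1
lip [ 582.7 -180.1   58.7] tool z [-0.811 -0.393 -0.433] tilt deg 64.4 down in tool [0.901 0.003 0.433] fwd(.9,.435) in tool [ 0.433  0.002 -0.901]
```

play_rows --moves '[[[-0.003,0,-0.011],[0,-0.08,0],0],[[-0.003,0,-0.011],[0,-0.08,0],0],[[-0.003,0,-0.011],[0,-0.08,0],0],[[-0.003,0,-0.011],[0,-0.08,0],0],[[-0.003,0,-0.011],[0,-0.08,0],0],[[-0.003,0,-0.011],[0,-0.08,0],0],[[0,0,0],[0,0,0],0],[[0,0,0],[0,0,0],0]]'

```text
clock: 49.9
eef_pos: [547.6, -198.6, 198.0]
tcp_rot: [-0.038, 1.544, -2.727]
contact_force: [0.7, 0.5, -0.9]
opening: 0.095
```

```bash
python3 st.py
```

```text
[-0.04   1.156  1.035 -0.766  2.393  0.97 ] 0.095 [ 0.7  0.5 -0.9] [ 0.31 -0.62  0.01] 49.9
lip [ 582.9 -181.3   60.9] tool z [-0.899 -0.436  0.027] tilt deg 91.5 down in tool [ 1.     0.001 -0.027] fwd(.9,.435) in tool [-0.027  0.001 -0.999]
```

play_rows --moves '[[[-0.003,0,-0.011],[0,-0.08,0],0],[[0,0,0],[0,0,0],0],[[0,0,0],[0,0,0],0],[[0,0,0],[0,0,0],0],[[0,0,0],[0,0,0],0],[[0,0,0],[0,0,0],0]]'

```text
clock: 50.5
eef_pos: [558.3, -193.0, 202.4]
tcp_rot: [0.005, 1.463, -2.685]
contact_force: [-0.0, -0.0, -1.2]
opening: 0.089
```

```bash
python3 st.py; python3 - <<'E'
from h import *
t=grab_frame("top"); c=proj(t,[606,-170,5])[0]
a=t["pixels"][int(c[1])-60:int(c[1])+60,int(c[0])-60:int(c[0])+60]
s=grab_frame("scene"); d=proj(s,[606,-170,30])[0]; b=s["pixels"][int(d[1])-60:int(d[1])+60,int(d[0])-60:int(d[0])+60]
cv2.imwrite("pics/pour.png",cv2.resize(np.hstack([a,b]),(800,400),interpolation=cv2.INTER_CUBIC)[:,:,::-1])
E
```

```text
[-0.034  1.203  0.992 -0.827  2.459  0.927] 0.089 [-0.  -0.  -1.2] [ 0.26 -0.58  0.02] 50.5
lip [ 583.7 -180.7   62.5] tool z [-0.895 -0.434  0.107] tilt deg 96.2 down in tool [ 0.994 -0.001 -0.107] fwd(.9,.435) in tool [-0.107  0.001 -0.994]
```

View pics/pour.png

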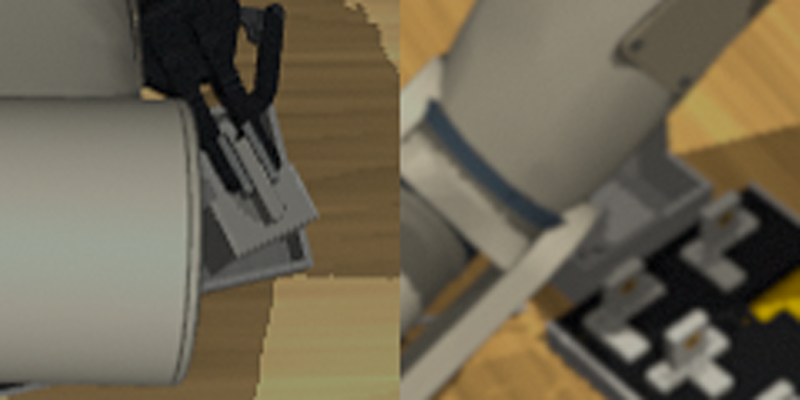

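Nuts are hidden by the arm here. Tip back upright over the well, then inspect cup and well with the wrist camera.

play_rows --moves '[[[-0.022,0,0.002],[0,0,0],0],[[-0.022,0,0.002],[0,0,0],0],[[0.0039,0,0.0107],[0,0.08,0],0],[[0.0039,0,0.0107],[0,0.08,0],0],[[0.0039,0,0.0107],[0,0.08,0],0],[[0.0039,0,0.0107],[0,0.08,0],0],[[0.0039,0,0.0107],[0,0.08,0],0],[[0.0039,0,0.0107],[0,0.08,0],0],[[0.0039,0,0.0107],[0,0.08,0],0],[[0.0039,0,0.0107],[0,0.08,0],0],[[0.0039,0,0.0107],[0,0.08,0],0],[[0.0039,0,0.0107],[0,0.08,0],0],[[0.0039,0,0.0107],[0,0.08,0],0],[[0.0039,0,0.0107],[0,0.08,0],0],[[0.0039,0,0.0107],[0,0.08,0],0],[[0.0039,0,0.0107],[0,0.08,0],0],[[0.0039,0,0.0107],[0,0.08,0],0],[[0.0039,0,0.0107],[0,0.08,0],0],[[0.0039,0,0.0107],[0,0.08,0],0],[[0,0,0],[0,0,0],0]]'

```text
clock: 52.6
eef_pos: [454.6, -243.1, 109.8]
tcp_rot: [3.14, 0.319, 0.451]
contact_force: [0.3, 0.5, -1.2]
opening: 0.095
```

play_rows --moves '[[[0.0039,0,0.0107],[0,0.08,0],0],[[0.0039,0,0.0107],[0,0.08,0],0],[[0.0039,0,0.0107],[0,0.08,0],0],[[0.0039,0,0.0107],[0,0.08,0],0],[[-0.03,0,0],[0,0,0],0],[[-0.03,0,0],[0,0,0],0],[[0,0,0],[0,0,0],0],[[0,0,0],[0,0,0],0]]'

```text
clock: 53.4
eef_pos: [409.0, -266.0, 64.2]
tcp_rot: [3.141, 0.0, 0.452]
contact_force: [0.2, 0.9, -1.0]
opening: 0.098
```

```bash
python3 st.py; python3 - <<'E'
from h import *
f=grab_frame("wrist"); p=f["pixels"]; cv2.imwrite("pics/after.png",cv2.resize(p,(800,600),interpolation=cv2.INTER_CUBIC)[:,:,::-1])
E
```

```text
[-5.790e-01  3.210e-01  2.035e+00 -1.000e-03  7.850e-01  5.400e-01] 0.098 [ 0.2  0.9 -1. ] [-0.07 -0.05 -0.04] 53.4
lip [ 531.3 -206.6  107.2] tool z [ 0.    -0.001 -1.   ] tilt deg 0.1 down in tool [ 0.    -0.001  1.   ] fwd(.9,.435) in tool [ 1.     0.002 -0.   ]
```

View pics/after.png

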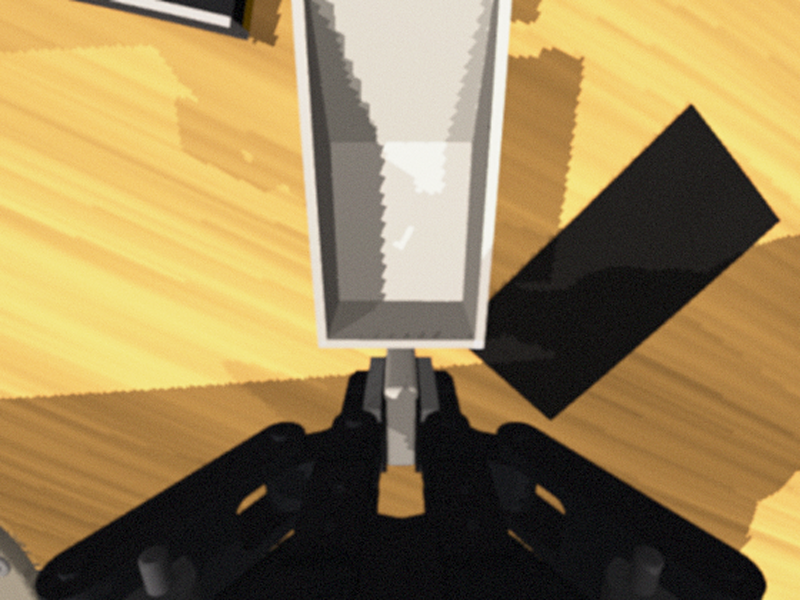

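The cup is empty, and the bare mat shows corners at about (690,105), (778,219) and (551,418). Computing the mat pose from it, plus checking the well with the top view.

```bash
python3 - <<'E'
from cup import *
f=grab_frame("wrist"); h=cv2.cvtColor(f["pixels"],cv2.COLOR_RGB2HSV)
C=cast(f,np.array([(690,105),(778,219),(551,418)])*.7,2); print(C.round(1),np.linalg.norm(C[0]-C[1]),np.linalg.norm(C[1]-C[2]),"centre",((C[0]+C[2])/2).round(1),"yaw",np.arctan2(*(C[1]-C[2])[[1,0]]).round(3))
yaw=-.3; ctr=(C[0]+C[2])/2
plan(ctr[0]-50*np.cos(yaw),ctr[1]-50*np.sin(yaw),60,yaw)
t=grab_frame("top"); im=rect(t,545,665,-235,-105,5,5); g=cv2.cvtColor(im,cv2.COLOR_RGB2GRAY)
cv2.imwrite("pics/well.png",im[:,:,::-1])
# nuts stand out against the even floor: ascii map
q=cv2.resize(g,(52,24),interpolation=cv2.INTER_AREA)
for r in q: print("".join(" .:-=+*#%@"[min(9,int(v)//26)] for v in r))
E
```

```text
[[ 571.9 -356.7    2. ]
 [ 547.  -441.7    2. ]
 [ 376.5 -390.6    2. ]] 88.56130156686946 177.9328181606636 centre [ 474.2 -373.7    2. ] yaw -0.291
at [ 409.8 -265.7   63.9] turn [ 0.001 -0.001  0.753] shift mm [43.4 84.1  3.9] sense 53.5
:--=++++++++++==---::::::----=+++++++++++=-::-++----
:=+++==---::::::--===-++=-=+=-+++++++++=+=-::-++=---
.-++-:::::-==-=++++++==+-::=+==+++++++++=+=-::=++---
 :=+=-:--::-=+-=======-=++=====+++++++++=+=-::-++-::
 :-++=::-:::-+=-:=++++--+++++++++++++++++=+--::=++:-
  -+++-::--===---++++=-=+++++++++++++++++=+=-::-++--
  :-++=-:::-====----====+++++++++++++++++=++-:::=+=-
  .-++=-:::-==-:-=-=++++++++++++++++++++++=+=-::-*+-
  .:=++=-::-=-::-=++++++++++++++++++++++++=+=-::-+*=
   .-++=---::-===++++++++++++++++++++++++++=+=:::=*=
   .:=++=-----=++++++++++++++++++++++++++++++=-::-+*
    .-++=------=++++++++++++++++++++++++++++++=:::=+
    .:+++=-----=++++++++++++++++++++++++++++++=-::-+
     :=++=-----=+++++++++++++++++++++++++++++++-:::=
     .-++=------=++++++++++++++++++++++++++++++=-::-
      :=++=-----=+++++++++++++++++++++++++++++++-:::
      .-++=------=++++++++++++++++++++++++++++++=:::
-:.   .:=++-------=+++++++++++++++++++++++++++++=-::
+=:    :-++=-------++++++++++++++++++++++++++++++=::
++-.   .-=+=-------=+++++++++++++++++++++++++++++=--
++-.    :=++--------++++++++++++++++++++++++++++++++
++=:    .-=+=-------=++++++++++++++===++++========--
+++-     :=+=------:-++++++++++++=======---=========
+++=:    .-==-----====++====----------==============
```

Nuts lie in the well's inner floor near its left corner, and the two mat estimates agree: (473.5,-373.7), yaw -0.291. Carry the cup back.

play_rows --moves '[[[0,0,0],[0,0,0.106],0],[[0,0,0],[0,0,0.106],0],[[0,0,0],[0,0,0.106],0],[[0,0,0],[0,0,0.106],0],[[0,0,0],[0,0,0.106],0],[[0,0,0],[0,0,0.106],0],[[0,0,0],[0,0,0.107],0],[[0.0105,0.0213,0],[0,0,0],0],[[0.0105,0.0213,0],[0,0,0],0],[[0.0105,0.0213,0],[0,0,0],0],[[0.0105,0.0213,0],[0,0,0],0],[[0,0,0.025],[0,0,0],0],[[0,0,0.02],[0,0,0],0],[[0,0,0.01],[0,0,0],0],[[0,0,0],[0,0,0],0],[[0,0,0],[0,0,0],0]]'

```text
clock: 55.15
eef_pos: [424.9, -359.0, 8.4]
tcp_rot: [3.141, -0.0, -0.29]
contact_force: [0.5, -0.4, -0.8]
opening: 0.098
```

```bash
python3 -c "
from br import *
plan(425.6,-359.4,-5,-.291)"
```

```text
at [ 424.9 -359.     8.4] turn [ 0.    -0.     0.001] shift mm [ 0.7  0.1 13.4] sense 55.15
```

play_rows --moves '[[[0.0005,0,0.004],[0,0,0],0],[[0,0,0.004],[0,0,0],0],[[0,0,0.002],[0,0,0],0],[[0,0,0.002],[0,0,0],0],[[0,0,0],[0,0,0],0]]'

```text
clock: 55.65
eef_pos: [424.7, -359.2, -4.2]
tcp_rot: [-3.141, 0.0, -0.291]
contact_force: [-0.3, -0.7, -1.3]
opening: 0.095
```

play_rows --moves '[[[0,0,0.001],[0,0,0],0],[[0,0,0],[0,0,0],0]]'

```text
clock: 55.85
eef_pos: [424.8, -359.3, -5.0]
tcp_rot: [-3.142, 0.0, -0.291]
contact_force: [-0.2, -0.3, -2.0]
opening: 0.1
```

play_rows --moves '[[[0,0,0.0005],[0,0,0],0],[[0,0,0],[0,0,0],0]]'

```text
clock: 56.05
eef_pos: [424.8, -359.3, -5.5]
tcp_rot: [-3.142, -0.0, -0.291]
contact_force: [0.3, 0.6, -0.6]
opening: 0.099
```

play_rows --moves '[[[0,0,0.0005],[0,0,0],0],[[0,0,0],[0,0,0],0]]'

```text
clock: 56.25
eef_pos: [424.8, -359.3, -6.0]
tcp_rot: [-3.142, 0.0, -0.291]
contact_force: [-0.0, -0.4, -0.9]
opening: 0.098
```

play_rows --moves '[[[0,0,0.0005],[0,0,0],0],[[0,0,0],[0,0,0],0]]'

```text
clock: 56.45
eef_pos: [424.9, -359.3, -6.4]
tcp_rot: [3.142, -0.0, -0.291]
contact_force: [-0.7, 0.5, 0.2]
opening: 0.098
```

Force is rising from the carried weight to about zero, so the cup is touching down. Release slowly and retreat.

play_rows --moves '[[[0,0,0.0003],[0,0,0],0],[[0,0,0],[0,0,0],0]]'

```text
clock: 56.65
eef_pos: [424.9, -359.3, -6.5]
tcp_rot: [3.142, -0.0, -0.291]
contact_force: [-1.9, 1.0, 4.2]
opening: 0.094
```

play_rows --moves '[[[0,0,0],[0,0,0],20],[[0,0,0],[0,0,0],40],[[0,0,0],[0,0,0],40],[[0,0,-0.015],[0,0,0],40],[[0,0,-0.03],[0,0,0],40],[[0,0,-0.04],[0,0,0],40],[[0,0,-0.04],[0,0,0],40],[[0,0,-0.04],[0,0,0],40],[[0.006,0,-0.02],[0,0,0],40],[[0,0,0],[0,0,0],40],[[0,0,0],[0,0,0],40]]'

```text
clock: 57.75
eef_pos: [430.5, -360.9, 178.9]
tcp_rot: [3.141, -0.001, -0.291]
contact_force: [-1.1, -0.5, 0.3]
opening: 0.404
```

```bash
python3 - <<'E'
from cup import *
f=grab_frame("wrist"); print(tool()[0]); cupmat(f)
t=grab_frame("top")
for k in SL: print(k,end=" "); look(k[0],*SL[k],t,hw=42)
p=t["pixels"];hsv=cv2.cvtColor(p,cv2.COLOR_RGB2HSV)
w=((hsv[...,1]<60)&(hsv[...,2]>110)).astype(np.uint8)
n,l,st,c=cv2.connectedComponentsWithStats(w)
for i in range(1,n):
    if st[i,4]>60: print("W",st[i],cast(t,c[i],14)[0].round(0))
g=f["pixels"]; im=rect(f,545,665,-235,-105,5,5); cv2.imwrite("pics/final.png",np.hstack([im,rect(f,360,580,-490,-270,36,2.7)[:600,:594] if 0 else im])[:,:,::-1])
q=cv2.resize(cv2.cvtColor(im,cv2.COLOR_RGB2GRAY),(78,36),interpolation=cv2.INTER_AREA)
for r in q: print("".join(" .:-=+*#%@"[min(9,int(v)//26)] for v in r))
E
```

```text
[ 429.91062865 -360.47606408  177.77356494]
cup@36 centre [ 483.2 -375.7] yaw -0.29 size 160.0 58.6
  s=491 width 10.4 mid -221.8
  s=497 width 11.9 mid -221.8
  s=503 width 11.8 mid -221.8
  s=509 width 11.9 mid -221.7
  s=515 width 11.9 mid -221.7
  s=521 width 11.8 mid -221.6
  s=527 width 55.3 mid -222.1
  s=533 width 58.2 mid -221.8
  s=539 width 58.1 mid -221.7
  s=545 width 58.2 mid -222.0
  s=551 width 58.1 mid -221.8
  s=557 width 58.5 mid -221.8
  s=563 width 58.2 mid -221.8
  s=569 width 57.9 mid -221.8
  s=575 width 58.2 mid -221.9
  s=581 width 58.1 mid -221.9
  s=587 width 58.1 mid -221.9
  s=593 width 58.3 mid -221.9
  s=599 width 58.1 mid -221.8
  s=605 width 57.8 mid -221.9
  s=611 width 57.9 mid -221.9
  s=617 width 58.0 mid -221.8
  s=623 width 58.1 mid -221.9
  s=629 width 58.0 mid -222.0
  s=635 width 57.9 mid -221.9
  s=641 width 57.9 mid -221.8
  s=647 width 56.5 mid -222.0
  axis end +: world [ 559.9 -398.6]  end -: [ 406.5 -352.9]
mat centre [ 475.7 -374.6] yaw -0.287 size 186.6 88.8
x1 x origin [605.3  58.5] yaw 0.196 box 62.0 43.0 centroid xy 0.0 0.0 area 1
[... 3205 characters left out ...]
::--------------=+#################################%%%#=:::::::::::-
:::::::::::::-------------=+#################################%%%%*-:::::::::::
:::::::::::::--------------=+####################################*-:::::::::::
::::::::::::::--------------+###########################***+==--::::::::::::::
::::::::::::::-------------=+##################**++==-::::::::::::::::::::::::
::::::::::::::----===+++***###########**++=--:::::::::::::::::::::::::::::--==
:::::::::---==+**###########***+==--:::::::::::::::::::::::::::::---===+++**##
:--==+**############*++=--::::::::::::::::::::::::::::::--====++++***********#
##########**++=--::::::::::::::::::::::::::::::--====+++++*+++*++**+*++*++****
```

```bash
python3 - <<'E'
from cup import *
import pickle
a=pickle.load(open("top2.pkl","rb"))["pixels"]; f=grab_frame("top"); b=f["pixels"]
d=cv2.GaussianBlur(cv2.absdiff(a,b),(3,3),0).max(2); m=(d>28).astype(np.uint8)
n,l,st,c=cv2.connectedComponentsWithStats(m)
for i in range(1,n):
    if st[i,4]>=5: print(st[i],cast(f,c[i],5)[0].round(0))
w=grab_frame("wrist"); im=rect(w,575,670,-180,-95,16,6); h=cv2.cvtColor(im,cv2.COLOR_RGB2GRAY)
q=cv2.resize(h,(102,57),interpolation=cv2.INTER_AREA)
for r in q: print("".join(" .:-=+*#%@"[min(9,int(v)//26)] for v in r))
E
```

```text
[354 184  12  12  51] [ 650. -167.    5.]
[347 188   8  15  48] [ 632. -145.    5.]
[556 204   4   4  11] [ 602. -648.    5.]
[534 217   9  11  29] [ 563. -594.    5.]
[ 433  221  103   91 2292] [ 454. -452.    5.]
[ 492  221   68  153 1396] [ 414. -583.    5.]
[515 230  17  10  46] [ 535. -554.    5.]
[446 240   3   4   5] [ 522. -370.    5.]
[444 243   3   7  14] [ 511. -365.    5.]
[492 242  15   8  78] [ 510. -491.    5.]
[435 263   2   5   5] [ 468. -340.    5.]
[516 269  16  10  42] [ 443. -553.    5.]
[555 291   5  13  43] [ 385. -632.    5.]
[543 306   6   8  30] [ 359. -601.    5.]
[550 306  10  12  86] [ 355. -625.    5.]
[483 315  10  14  71] [ 335. -459.    5.]
[523 314  25  50 473] [ 289. -572.    5.]
[457 333  45  87 885] [ 201. -419.    5.]
[546 355  14  27 204] [ 220. -616.    5.]
[ 507  365   53   52 1189] [ 182. -573.    5.]
[454 366   6   3   6] [ 234. -382.    5.]
                              .:::::::::::::::::::::::::::::::::::::::::::::::::::::::::::::::::::::::
                             .::::::::::::::::::::::::::::::::::::::::::::::::::::::::::::::::::::::
[... 4967 characters left out ...]
:::::::::::::::::::::::----------------------------==*############################
*+-::::::::::::::::::::::::::::::::::::::::--------------------=--------=*############################
#+=::.:::::::::::::::::::::::::::::::::::::----------------------------==*############################
#*+-::::::::::::::::::::::::::::::::::::::::---------------------------==+############################
#*+=::::::::::::::::::::::::::::::::::::::::---------------------------==+*###########################
##*=-::::::::::::::::::::::::::::::::::::::::--------------------------==++*##########################
##*+-::::::::::::::::::::::::::::::::::::::::-----------------------------=+*#########################
```

The top-view changes since pouring are all in the well, apart from the cup and arm area. About four nuts can be made out there, matching the four first seen in the cup, and nothing is spilled on the tray. Brackets are unchanged. Handing in.

```bash
python3 -c "
from rig import *
print(sense()['clock'],sign_off())"
```

```text
the job is handed in; nothing more can be done
57.95 None
```

I handed the job in at about 58 s. All five white brackets are pressed home, the nuts are in the well, and the empty cup is back on its mat. No verdict is reported at hand-in.

- **Brackets:** The table held two L, one T and two cross brackets. Each went in about 10 mm past where the lips stop it, to floor contact at about 15–27 N. The last top view shows all five at their cutouts in line with the tray. The second T cutout is empty because no second T bracket was there. I left the yellow look-alikes alone.
- **Nuts:** I tipped the cup to 96° over the well. The wrist view afterwards showed the cup empty. I made out about four nuts in one corner of the well, as many as I first saw in the cup. The top-view comparison showed none spilled elsewhere. The part of that picture near the arm and its shadow couldn't be judged.
- **Cup:** It stands upright, lined up with the mat and about 1–2 mm from its centre.
- **What failed or disagreed:** My first grasp closed on air above a flange. The real fingertips sit about 35 mm behind the reported tool point; I confirmed this by touching bare table and corrected for it from then on. A first top-view estimate of the mat included its shadow, so I used the two wrist-view estimates that agreed.

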